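Draw out the catch tray of a sanding table with a pull hook

ROBOT

A 6-joint arm with a two-finger parallel gripper is mounted at the origin on the work surface. World frame = base frame: x ahead of the robot, y to its left, z up, the work surface at z = 0. Lengths are in m, angles in rad, forces in N, time in s.
With the tool pointing down it reaches from about 0.35 to 0.925 m from the base axis. Payload 6.4 kg.
Tool frame: the origin (TCP) lies on the centre line of the jaws, within the pads' length; the fingertips stand 25 mm ahead of it and the grasp point (between the pads) lies 6 mm ahead of it; z points along the fingers, x is the direction in which the jaws open and shut, and the axes are right-handed (so a half turn about z gives the same grasp; the last joint's range is limited). The gripper opens to 85 mm and grips with 20 to 120 N. Pads are 22 mm wide; open, the fingers measure 114 mm over their backs; the gripper's body (76 mm by 85 mm) begins 54 mm behind the grasp point. The pads swing forward as they close: fully open they stand 13 mm farther back than shut.
Start: joints at [1.022, 0.245, 1.558, -0, 1.339, -0.174], TCP at [0.238, 0.605, 0.256] pointing down, gripper open.
Joint ranges: [-3.13, 3.13], [-1.02, 2.26], [0.13, 2.54], [-0.95, 4.09], [0.21, 2.88], [-2.74, 2.74]. Speed limits (rad/s): [2.57, 2.57, 3.14, 3.14, 3.14, 3.14].

INTERFACE

Orientations are given as a unit quaternion [x, y, z, w].
In Python, from station import r gives the robot as it stands. The module is installed in compiled form; this text tells all that it offers.
- The arm moves only by the tool apply_moves, never from a script. Its argument "rows" is a list of rows, each an object of numbers: "x", "y", "z": the shift along the tool's x, y, z in cm; "ax", "ay", "az": the turn, a rotation vector about the tool's x, y, z in degrees; "jaw": the gripper's target within -1 to 1 (shut at 1, half-way at 0, fully open at -1). A call has 1 to 8 rows; each row shifts and turns the pose as measured when the row begins, along the tool's axes as they then stand; what a row does not reach is not made up. A row lasts 1/8 s, in which the tool goes at most 62.5 mm and 10.7 degrees, less where a joint would pass 70% of its speed; a pose out of reach is approached as far as the arm can. A call is refused whole if a number of a shift passes 6.25 or a number of a turn 10.7, either way. A call with a gripper value outside its range is refused whole. The fingers move at their own pace and stop on an object; the grip force is fixed at half the most. Time passes only in rows, so rows that do not move let the fingers close. It gives the time, the measured TCP pose, the force and the opening at its end, in the units of the state.
- r.get_state(): the state, without advancing time (a new reading comes with each control period).
- r.camera(name): name is "side" or "top"; returns the picture (384x512x3 uint8, red, green, blue); there is no depth.
- r.camera_info(name): a dict with "K" (3x3 intrinsics, pixels), "R" (3x3) and "t" (3): a world point X has camera coordinates R X + t. Camera axes: x right, y down, z forward; pixel columns grow to the right and rows downward; lengths in m; the calibration is good to about 2 mm. A picture is of the moment at which its call begins. camera_info takes no time and is no camera call.
- r.job_done(): hands the job in, once; it reports no verdict.
The state is a dict: "time": time; "qpos": joint angles; "joint_vel": joint speeds; "effort": joint torques, N m; "position": TCP position; "eef_rot": TCP orientation; "ft_force": force on the tool from outside, world axes, zero at the start; "moment": the same for the moment, N m; "width": finger opening in m.
Only numpy, scipy, OpenCV 4.12 (cv2) and the standard library are available. Lean on these libraries where they do the work, as an engineer would, in place of code of your own. Each camera call takes 0.05 s, during which the arm holds its last target.

TASK

Take the pull hook from its rest, put its tip down through the ring of the sanding table's catch tray and draw the tray out with it, never touching the sharp-edged tray by hand, until it comes up firmly against the stop hidden inside; pull steadily, without yanking or overloading the ring. Then unhook and lay the hook back in its rest the way it lay, leaving the tray out at its stop and everything else undisturbed.

Things in the scene. Friction and masses are not known exactly. Their poses are not given: they have to be found in the camera images.
- hook: Pull hook, 0.16 kg, level and tip down in its rest at the start. Wooden handle 120 long, 22 wide (grip across this), 28 mm high. Origin = handle's centre, x along it to the hook end, z up. A straight 7 mm steel rod runs on from the handle along the same axis to x = 170 mm, then turns down; a 17 mm ferrule covers it from 60 to 72.
- hook_tip (a point): Round lower end of the hook's down-turned tip (7 mm rod): 170 mm ahead of the handle's centre, 24 mm below the handle's axis, 20.5 mm below the underside of the level rod.
- rest: Fixed wooden tool rest 150 x 80 x 76 mm. Two uprights 14 mm thick at x = +-51 mm (88 mm clear between them, base there 14 mm high), each with a 27 mm wide notch, flared to about 44 at the top. Origin = centre of underside, x along the resting hook to its hook end. Notch floors 50 mm up: at home the handle's centre is above the origin, axis 64 mm high.
- sander: Fixed down-draft sanding table: green case 320 deep (x), 260 wide, 130 mm high, perforated top, on a 4 mm base plate reaching 130 mm out in front. Origin = centre of the case's underside; the front with the tray's slot faces -x. A hidden cross bar inside, clamped at another place each time, (the stop) meets the tray's back wall 85 to 120 mm out from home: only the rise in pull tells where.
- tray: Loose steel catch tray 270 long (x), 180 wide, 50 mm high, 0.4 to 0.8 kg, 2 mm clearance each side in the slot. Origin = centre of underside, axes as the sanding table's: it slides out along -x. Home = front flush with the case; starts 0 to 20 mm out. Sliding friction 2 to 6 N. Firm against the stop = over 5 N on the bar for half a second, so a pull of about 15 N.
- ring_eye (a point): Centre of the pull ring, welded level on the middle of the tray's front: 6 mm round bar, opening 22 mm across, bar centre 40 mm above the bench, 33 mm clear below it. It stands 26 mm in front of the tray's face (161 mm from the tray's origin). The weld spoils if the hook loads it with more than 25 N.
- plane: Bench plane 200 x 58 mm, bystander. Origin = centre of its sole.
- sandblock: Cork-faced sanding block 110 x 60 x 34 mm lying on the sanding table's top, bystander. Origin = centre of underside.
- workpiece: Wooden rail 250 x 45 x 32 mm with a tenon, lying on the sanding table's top, bystander. Origin = centre of underside.
Mind the look-alikes: they are no part of the job. What is shaped like the hook but purple is not meant.

How it is judged:
By the outcome, as a careful person would: the job done as asked, in the order asked, and still so for the second after the job is handed in, with the robot touching nothing.
It also fails if it takes over 72 s, if anything falls off the work surface, if the arm or the gripper's body presses on something with over 40 N, if the wrist force passes 120 N, or if a joint passes its speed limit or range.

## Working session

There is one attempt and no reset: what is moved stays moved. The work goes in short steps, Python scripts to look and compute and a tool call to move; the robot and the scene stay as the last step left them, time stands still between calls to the robot, and variables do not carry over. Pictures are saved under pics/ and viewed, and the job is handed in when it is done.

Besides the shell and the picture viewer there is one more tool, called as a command line: name --argument value ..., lists and objects as JSON in quotes. apply_moves: Moves the arm, as the interface text tells. Its arguments: {"type":"object","properties":{"rows":{"type":"array","items":{"type":"object","properties":{"x":{"type":"number"},"y":{"type":"number"},"z":{"type":"number"},"ax":{"type":"number"},"ay":{"type":"number"},"az":{"type":"number"},"jaw":{"type":"number"}}}}},"required":["rows"]}

```bash
mkdir -p pics; python3 - <<'E'
from station import r
import cv2
print(r.get_state())
for n in("side","top"):
    im=r.camera(n); cv2.imwrite(f"pics/{n}0.png",im[:,:,::-1]); print(n,r.camera_info(n))
E
```

```text
{'time': 0.0, 'qpos': array([ 1.02188141e+00,  2.45804190e-01,  1.55897718e+00, -3.17951616e-05,
        1.33867534e+00, -1.74078482e-01]), 'joint_vel': array([-0.00013494, -0.00077146, -0.00026374,  0.00086511,  0.00118095,
       -0.00062008]), 'effort': array([ 1.65104851e-03, -4.29527700e+01, -3.26123929e+01, -1.32814230e-04,
        5.36146603e-03,  1.50908896e-06]), 'position': array([0.23770696, 0.60444935, 0.25520639]), 'eef_rot': array([ 8.26472114e-01,  5.62976888e-01, -8.43170203e-04,  3.97458981e-04]), 'ft_force': array([-0.87344958, -0.26695221, -0.21136888]), 'moment': array([-0.03841352,  0.03285462, -0.01826146]), 'width': 0.0854683265425012}
side {'K': array([[459.92734095,   0.        , 255.88988378],
       [  0.        , 459.92734095, 191.53807628],
       [  0.        ,   0.        ,   1.        ]]), 'R': array([[ 0.91392377, -0.40536861,  0.02048499],
       [-0.27005625, -0.64498172, -0.71489035],
       [ 0.30300655,  0.64782318, -0.69893645]]), 't': array([-0.53218592,  0.1924512 ,  1.53604078])}
top {'K': array([[410.04335492,   0.        , 253.43159855],
       [  0.        , 410.04335492, 190.1461576 ],
       [  0.        ,   0.        ,   1.        ]]), 'R': array([[ 0.00691631, -0.99967468,  0.02454979],
       [-0.990733  , -0.01018059, -0.13544178],
       [ 0.13564765, -0.02338553, -0.99048111]]), 't': array([-0.07353147,  0.59652475,  1.21195462])}
```

View pics/side0.png

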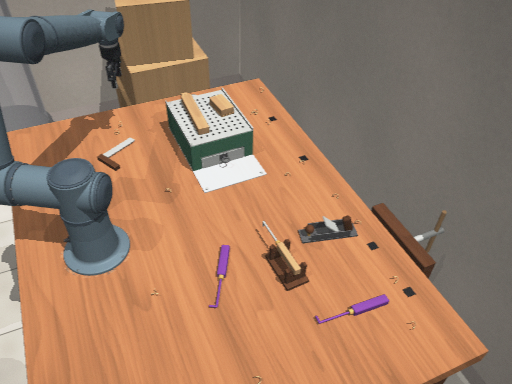

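View pics/top0.png

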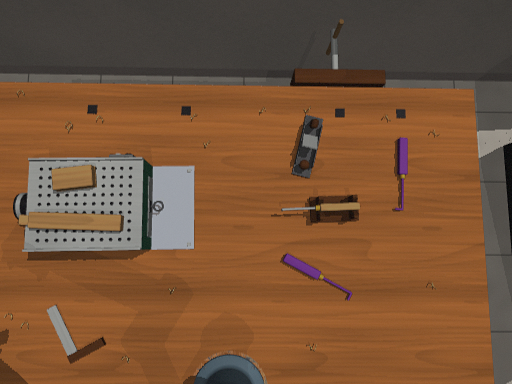

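The side view shows the wood-handled hook in its rest at about (287,258) and the sander at (210,130). In the top view the hook is at (335,208), the ring at (157,207) and the plane at (307,146).

Hook look-alikes in the top view:
- wooden handle in the rest, (335,208)
- purple hook, (402,170)
- purple hook, (318,275)

By the description, I choose the wooden one in the rest. Next I check it in a close crop.

```bash
cat > h.py <<'E'
import numpy as np,cv2
from station import r
def ray(n,u,v):
    c=r.camera_info(n);K,R,t=c["K"],c["R"],c["t"]
    return -R.T@t, R.T@np.linalg.inv(K)@np.array([u,v,1.])
def onz(n,u,v,z):
    o,d=ray(n,u,v); return o+d*(z-o[2])/d[2]
def proj(n,X):
    c=r.camera_info(n);p=c["K"]@(c["R"]@np.array(X)+c["t"]);return p[:2]/p[2]
def tri(ut,us):
    o1,d1=ray("top",*ut);o2,d2=ray("side",*us)
    s=np.linalg.lstsq(np.c_[d1,-d2],o2-o1,rcond=None)[0]
    a,b=o1+d1*s[0],o2+d2*s[1];return (a+b)/2,np.linalg.norm(a-b)
E
python3 - <<'E'
import cv2
t=cv2.imread("pics/top0.png");s=cv2.imread("pics/side0.png")
def c(im,x,y,w,h,k,n): cv2.imwrite("pics/"+n,cv2.resize(im[y:y+h,x:x+w],None,fx=k,fy=k,interpolation=cv2.INTER_CUBIC))
c(t,265,180,100,60,8,"c_t_hook.png");c(t,130,150,75,60*1+45,5,"c_t_ring.png")
c(s,250,210,75,85,7,"c_s_hook.png");c(s,160,85,110,110,5,"c_s_ring.png")
E
```

```text
(no output)
```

View pics/c_t_hook.png

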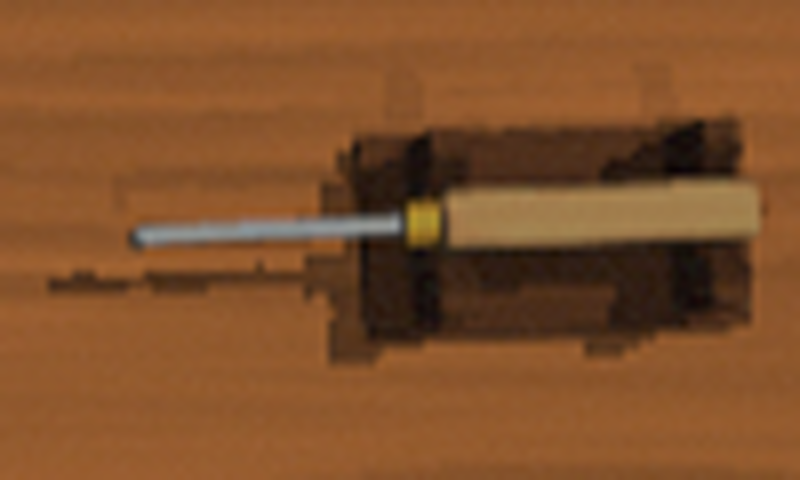

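View pics/c_t_ring.png

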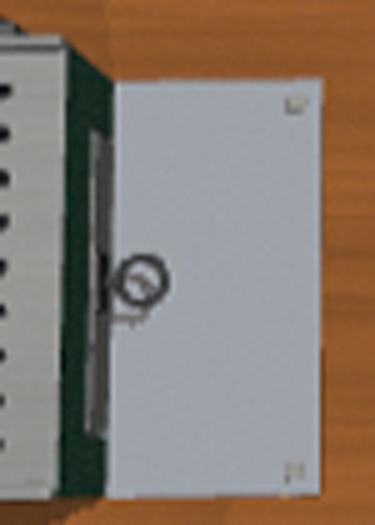

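View pics/c_s_hook.png

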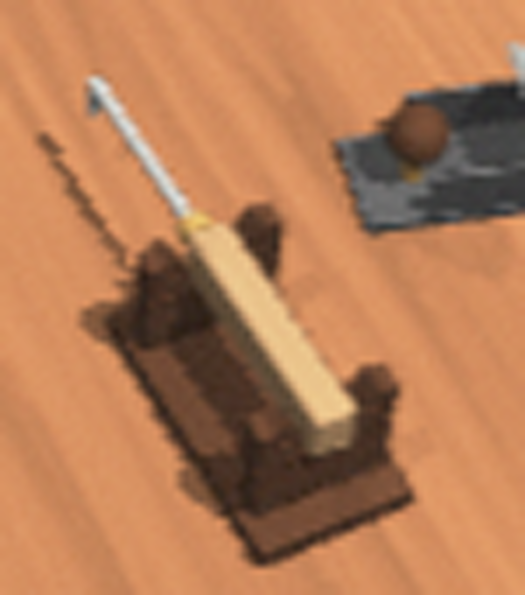

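View pics/c_s_ring.png

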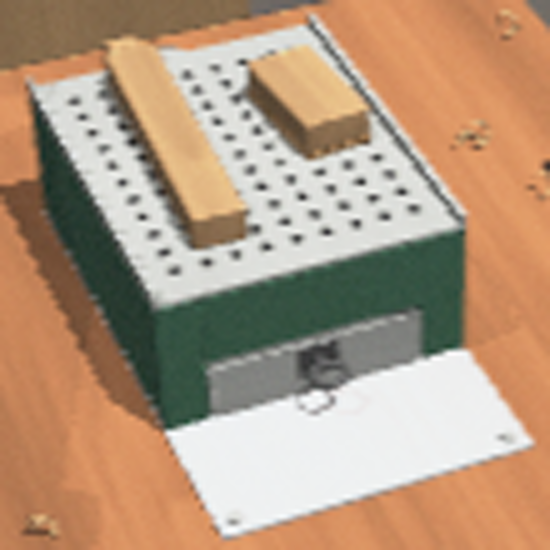

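The crops confirm the choice: wood handle, brass ferrule and steel rod with its tip turned down. In the top view the tip bend is at about (282,209) and the ring at about (158,206). Now I measure.

```bash
python3 - <<'E'
from h import *
np.set_printoptions(precision=4,suppress=True)
print("cam",ray("top",0,0)[0],ray("side",0,0)[0])
t=cv2.imread("pics/top0.png")
T=lambda X,Y,x0,y0,k:(x0+(X+.5)/k-.5,y0+(Y+.5)/k-.5)
# handle mask
hsv=cv2.cvtColor(t,cv2.COLOR_BGR2HSV)
print(hsv[208,340],hsv[208,318],hsv[209,295],hsv[195,372])
m=cv2.inRange(hsv,(10,60,130),(28,160,255));m[:,:317]=0;m[:,366:]=0;m[:190]=0;m[225:]=0
n,l,st,c=cv2.connectedComponentsWithStats(m);i=1+np.argmax(st[1:,4]);print(st[i],c[i])
cnt=cv2.findContours((l==i).astype(np.uint8),0,1)[0][0];R=cv2.minAreaRect(cnt);print(R)
for p in cv2.boxPoints(R): print("hbox",onz("top",*p,.078))
print("hcentre",onz("top",*R[0],.078))
b=onz("top",*T(758,208,265,180,8),.078);f=onz("top",*T(447,216,265,180,8),.078);print("back,front",b,f,np.linalg.norm(b-f))
tip=onz("top",*T(138,236,265,180,8),.0675);fr=onz("top",*T(405,222,265,180,8),.0675);print("bend",tip,fr)
d=tip-b;print("axis yaw",np.degrees(np.arctan2(d[1],d[0])),np.linalg.norm(d[:2]))
P=[onz("top",*T(X,Y,130,150,5),.004) for X,Y in((114,82),(322,79),(322,495),(106,495))]
for p in P:print("plate",p)
print(np.linalg.norm(P[2]-P[1]),np.linalg.norm(P[1]-P[0]))
print("ring",onz("top",*T(141,281,130,150,5),.040))
print("ring side", onz("side",*T(325,372,160,85,5),.04))
print("bend tri",tri(T(138,236,265,180,8),T(97,84,250,210,7)))
print("back tri",tri(T(758,208,265,180,8),T(333,417,250,210,7)))
E
```

```text
cam [ 0.4271 -0.0391  1.283 ] [ 0.0729 -1.0867  1.2221]
[ 18 129 162] [ 22 183 159] [ 60   4 131] [ 13 175 143]
[321 203  39   8 242] [340.1653 206.1901]
((340.0083923339844, 206.3105926513672), (6.403067588806152, 38.148231506347656), 88.45184326171875)
hbox [ 0.5538 -0.2678  0.078 ]
hbox [ 0.558  -0.3818  0.078 ]
hbox [ 0.5389 -0.3817  0.078 ]
hbox [ 0.5348 -0.2681  0.078 ]
hcentre [ 0.5464 -0.3248  0.078 ]
back,front [ 0.5491 -0.3825  0.078 ] [ 0.5451 -0.2665  0.078 ] 0.11610152749284014
bend [ 0.5376 -0.1528  0.0675] [ 0.5437 -0.2527  0.0675]
axis yaw 92.8859224381977 0.2300216490189916
plate [0.6759 0.2501 0.004 ]
plate [0.6794 0.1193 0.004 ]
plate [0.4188 0.1124 0.004 ]
plate [0.4179 0.2446 0.004 ]
0.2606605288253423 0.13081528533235495
ring [0.5465 0.2208 0.04  ]
ring side [0.5458 0.2251 0.04  ]
bend tri (array([ 0.5393, -0.1537,  0.0618]), np.float64(0.0025315350665094673))
back tri (array([ 0.5488, -0.3827,  0.0766]), np.float64(0.0009430482481554192))
```

```bash
cat >> h.py <<'E'
from scipy.spatial.transform import Rotation as Ro
np.set_printoptions(precision=4,suppress=True)
def tgt(yaw): # tool down, tool x at world yaw(deg)
    y=np.radians(yaw); return Ro.from_matrix(np.c_[[np.cos(y),np.sin(y),0],[np.sin(y),-np.cos(y),0],[0,0,-1]])
def plan(pos,yaw,n,show=8):
    s=r.get_state();p=s["position"];q=Ro.from_quat(s["eef_rot"]);g=tgt(yaw)
    dv=(q.inv()*g).as_rotvec()/n; dp=(np.array(pos)-p)/n
    print("t",s["time"],"p",p,"yawnow",np.degrees(np.arctan2(*q.as_matrix()[[1,0],0])),"tilt",q.as_matrix()[:,2],"F",s["ft_force"],"w",s["width"])
    for i in range(min(n,show)):
        print(i,"xyz cm",np.round(q.inv().apply(dp)*100,2),"rot",np.round(np.degrees(dv),1)); q=q*Ro.from_rotvec(dv)
E
python3 -c "
from h import *
plan([.5464,-.3235,.2],2.5,20)"
```

```text
t 0.1 p [0.2377 0.6045 0.2553] yawnow 68.52501165520141 tilt [-0.0009 -0.0015 -1.    ] F [ 0.1891  0.299  -0.439 ] w 0.08592203038073144
0 xyz cm [-3.75  3.14  0.28] rot [0.  0.  3.3]
1 xyz cm [-3.57  3.35  0.28] rot [0.  0.  3.3]
2 xyz cm [-3.37  3.55  0.28] rot [0.  0.  3.3]
3 xyz cm [-3.16  3.73  0.28] rot [0.  0.  3.3]
4 xyz cm [-2.94  3.91  0.28] rot [0.  0.  3.3]
5 xyz cm [-2.71  4.07  0.28] rot [0.  0.  3.3]
6 xyz cm [-2.47  4.22  0.28] rot [0.  0.  3.3]
7 xyz cm [-2.22  4.36  0.28] rot [0.  0.  3.3]
```

apply_moves --rows '[{"x": -3.7,"y": 3.1,"z": 0,"az": 3.3},{"x": -3.6,"y": 3.3,"az": 3.3},{"x": -3.4,"y": 3.5,"az": 3.3},{"x": -3.2,"y": 3.7,"az": 3.3},{"x": -2.9,"y": 3.9,"az": 3.3},{"x": -2.7,"y": 4.1,"az": 3.3},{"x": -2.5,"y": 4.2,"az": 3.3},{"x": -2.2,"y": 4.4,"az": 3.3}]'

```text
invalid input
```

```bash
python3 -c "
from h import *
plan([.5464,-.3235,.16],2.5,14)"
```

```text
t 0.1 p [0.2377 0.6045 0.2553] yawnow 68.52501165520141 tilt [-0.0009 -0.0015 -1.    ] F [ 0.1891  0.299  -0.439 ] w 0.08592203038073144
0 xyz cm [-5.36  4.48  0.69] rot [0.  0.  4.7]
1 xyz cm [-4.97  4.9   0.69] rot [0.  0.  4.7]
2 xyz cm [-4.55  5.3   0.69] rot [0.  0.  4.7]
3 xyz cm [-4.1   5.65  0.69] rot [0.  0.  4.7]
4 xyz cm [-3.62  5.97  0.69] rot [0.  0.  4.7]
5 xyz cm [-3.12  6.25  0.68] rot [0.  0.  4.7]
6 xyz cm [-2.6   6.48  0.68] rot [0.  0.  4.7]
7 xyz cm [-2.05  6.68  0.68] rot [0.  0.  4.7]
```

apply_moves --rows '[{"x": -3.7,"y": 3.1,"z": 0,"ax": 0,"ay": 0,"az": 3.3,"jaw": -1},{"x": -3.6,"y": 3.3,"z": 0,"ax": 0,"ay": 0,"az": 3.3,"jaw": -1},{"x": -3.4,"y": 3.5,"z": 0,"ax": 0,"ay": 0,"az": 3.3,"jaw": -1},{"x": -3.2,"y": 3.7,"z": 0,"ax": 0,"ay": 0,"az": 3.3,"jaw": -1},{"x": -2.9,"y": 3.9,"z": 0,"ax": 0,"ay": 0,"az": 3.3,"jaw": -1},{"x": -2.7,"y": 4.1,"z": 0,"ax": 0,"ay": 0,"az": 3.3,"jaw": -1},{"x": -2.5,"y": 4.2,"z": 0,"ax": 0,"ay": 0,"az": 3.3,"jaw": -1},{"x": -2.2,"y": 4.4,"z": 0,"ax": 0,"ay": 0,"az": 3.3,"jaw": -1}]'

```text
time: 1.1
position: [0.3585, 0.2231, 0.2522]
eef_rot: [0.935, 0.355, -0.003, 0.002]
ft_force: [0.0, 1.5, 0.0]
width: 0.0853
```

```bash
python3 -c "
from h import *
plan([.5464,-.3235,.16],2.5,14)"
```

```text
t 1.1 p [0.3585 0.2231 0.2522] yawnow 41.64247060160192 tilt [-0.0038 -0.0053 -1.    ] F [0.0379 1.4718 0.0286] w 0.0852691949271739
0 xyz cm [-1.59  3.81  0.67] rot [0.  0.  2.8]
1 xyz cm [-1.4   3.88  0.67] rot [0.  0.  2.8]
2 xyz cm [-1.21  3.95  0.67] rot [0.  0.  2.8]
3 xyz cm [-1.02  4.    0.67] rot [0.  0.  2.8]
4 xyz cm [-0.82  4.04  0.67] rot [0.  0.  2.8]
5 xyz cm [-0.62  4.08  0.67] rot [0.  0.  2.8]
6 xyz cm [-0.42  4.11  0.67] rot [0.  0.  2.8]
7 xyz cm [-0.22  4.12  0.66] rot [0.  0.  2.8]
```

Tracking is good.

apply_moves --rows '[{"x": -1.6,"y": 3.8,"z": 0.5,"ax": 0,"ay": 0,"az": 2.8,"jaw": -1},{"x": -1.4,"y": 3.9,"z": 0.5,"ax": 0,"ay": 0,"az": 2.8,"jaw": -1},{"x": -1.2,"y": 4,"z": 0.5,"ax": 0,"ay": 0,"az": 2.8,"jaw": -1},{"x": -1,"y": 4,"z": 0.5,"ax": 0,"ay": 0,"az": 2.8,"jaw": -1},{"x": -0.8,"y": 4,"z": 0.5,"ax": 0,"ay": 0,"az": 2.8,"jaw": -1},{"x": -0.6,"y": 4.1,"z": 0.5,"ax": 0,"ay": 0,"az": 2.8,"jaw": -1},{"x": -0.4,"y": 4.1,"z": 0.5,"ax": 0,"ay": 0,"az": 2.8,"jaw": -1},{"x": -0.2,"y": 4.1,"z": 0.5,"ax": 0,"ay": 0,"az": 2.8,"jaw": -1}]'

```text
time: 2.1
position: [0.4651, -0.1009, 0.2107]
eef_rot: [0.987, 0.159, -0.002, 0.002]
ft_force: [0.6, 0.3, 0.3]
width: 0.0855
```

```bash
python3 -c "
from h import *
plan([.5464,-.3235,.16],2.5,7)"
```

```text
t 2.1 p [ 0.4651 -0.1009  0.2107] yawnow 18.353479710033714 tilt [-0.0038 -0.0042 -1.    ] F [0.6091 0.2838 0.3077] w 0.0854893439165256
0 xyz cm [0.11 3.38 0.73] rot [0.  0.  2.3]
1 xyz cm [0.24 3.38 0.73] rot [0.  0.  2.3]
2 xyz cm [0.37 3.36 0.73] rot [0.  0.  2.3]
3 xyz cm [0.5  3.35 0.73] rot [0.  0.  2.3]
4 xyz cm [0.63 3.33 0.73] rot [0.  0.  2.3]
5 xyz cm [0.77 3.3  0.73] rot [0.  0.  2.3]
6 xyz cm [0.89 3.27 0.73] rot [0.  0.  2.3]
```

apply_moves --rows '[{"x": 0.1,"y": 3.4,"z": 0.7,"ax": 0,"ay": 0,"az": 2.3,"jaw": -1},{"x": 0.2,"y": 3.4,"z": 0.7,"ax": 0,"ay": 0,"az": 2.3,"jaw": -1},{"x": 0.4,"y": 3.4,"z": 0.7,"ax": 0,"ay": 0,"az": 2.3,"jaw": -1},{"x": 0.5,"y": 3.4,"z": 0.7,"ax": 0,"ay": 0,"az": 2.3,"jaw": -1},{"x": 0.6,"y": 3.4,"z": 0.7,"ax": 0,"ay": 0,"az": 2.3,"jaw": -1},{"x": 0.8,"y": 3.3,"z": 0.7,"ax": 0,"ay": 0,"az": 2.3,"jaw": -1},{"x": 0.9,"y": 3.2,"z": 0.7,"ax": 0,"ay": 0,"az": 2.3,"jaw": -1},{"x": 0,"y": 0,"z": 0,"ax": 0,"ay": 0,"az": 0,"jaw": -1}]'

```text
time: 3.1
position: [0.5448, -0.3345, 0.1558]
eef_rot: [1.0, 0.013, -0.005, -0.0]
ft_force: [-0.6, 0.2, 1.1]
width: 0.0854
```

```bash
python3 -c "
from h import *
plan([.5464,-.3235,.07],2.5,6)
for n in ('top','side'):
    im=r.camera(n)[:,:,::-1]; cv2.imwrite(f'pics/{n}1.png',cv2.resize((im[150:260,240:400] if n=='top' else im[170:310,200:340]),None,fx=4,fy=4,interpolation=2))
"
```

```text
t 3.1 p [ 0.5448 -0.3345  0.1558] yawnow 1.458428084822596 tilt [-0.0091  0.0004 -1.    ] F [-0.6008  0.1699  1.1173] w 0.08541062477647977
0 xyz cm [ 0.04 -0.18  1.43] rot [-0.   0.1 -0.2]
1 xyz cm [ 0.04 -0.18  1.43] rot [-0.   0.1 -0.2]
2 xyz cm [ 0.04 -0.18  1.43] rot [-0.   0.1 -0.2]
3 xyz cm [ 0.04 -0.18  1.43] rot [-0.   0.1 -0.2]
4 xyz cm [ 0.04 -0.18  1.43] rot [-0.   0.1 -0.2]
5 xyz cm [ 0.04 -0.18  1.43] rot [-0.   0.1 -0.2]
```

View pics/side1.png

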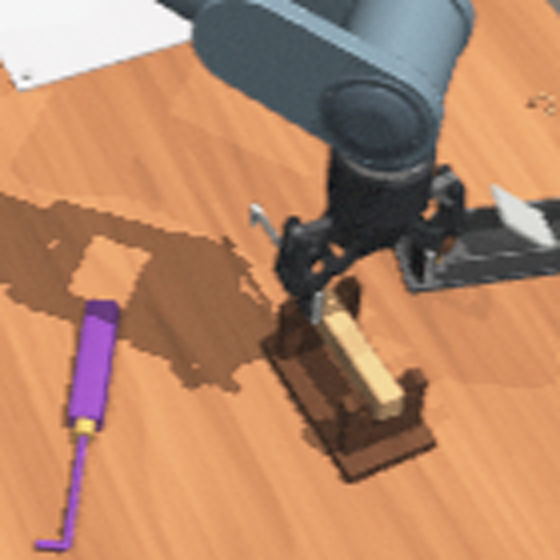

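View pics/top1.png

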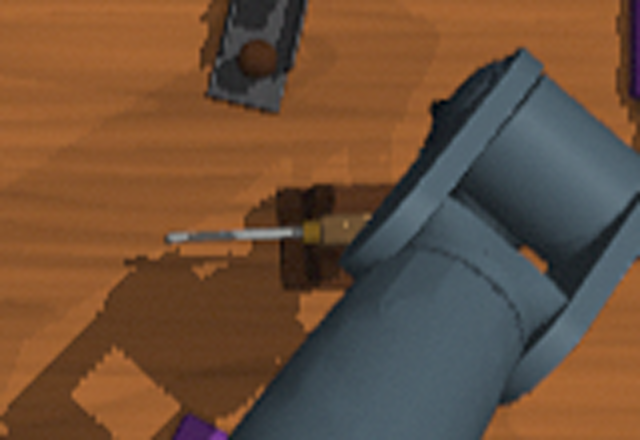

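The gripper straddles the handle above the rest and the plane is clear of it. I go down.

apply_moves --rows '[{"x": 0.1,"y": -0.5,"z": 1,"ax": 0,"ay": 0.5,"az": -1,"jaw": -1},{"x": 0,"y": -0.5,"z": 1.4,"ax": 0,"ay": 0,"az": 0,"jaw": -1},{"x": 0,"y": 0,"z": 1.4,"ax": 0,"ay": 0,"az": 0,"jaw": -1},{"x": 0,"y": 0,"z": 1,"ax": 0,"ay": 0,"az": 0,"jaw": -1},{"x": 0,"y": 0,"z": 0,"ax": 0,"ay": 0,"az": 0,"jaw": -1}]'

```text
time: 3.82
position: [0.5443, -0.3181, 0.1042]
eef_rot: [1.0, 0.025, -0.001, -0.002]
ft_force: [-0.3, -0.1, 0.2]
width: 0.0857
```

```bash
python3 -c "
from h import *
plan([.5464,-.3235,.07],2.5,4)
"
```

```text
t 3.825 p [ 0.5443 -0.3181  0.1042] yawnow 2.8470036504553407 tilt [-0.0017  0.003  -1.    ] F [-0.2566 -0.1242  0.187 ] w 0.0856636743236053
0 xyz cm [0.05 0.14 0.85] rot [-0.   0.   0.1]
1 xyz cm [0.05 0.14 0.85] rot [-0.   0.   0.1]
2 xyz cm [0.05 0.14 0.85] rot [-0.   0.   0.1]
3 xyz cm [0.05 0.14 0.86] rot [-0.   0.   0.1]
```

apply_moves --rows '[{"x": 0.1,"y": 0.2,"z": 1,"ax": 0,"ay": 0,"az": 0,"jaw": -1},{"x": 0.1,"y": 0.2,"z": 1,"ax": 0,"ay": 0,"az": 0,"jaw": -1},{"x": 0,"y": 0,"z": 1,"ax": 0,"ay": 0,"az": 0,"jaw": -1},{"x": 0,"y": 0,"z": 0.4,"ax": 0,"ay": 0,"az": 0,"jaw": -1},{"x": 0,"y": 0,"z": 0,"ax": 0,"ay": 0,"az": 0,"jaw": -1}]'

```text
time: 4.45
position: [0.5469, -0.323, 0.0682]
eef_rot: [1.0, 0.025, -0.0, -0.001]
ft_force: [-0.5, 0.2, -0.6]
width: 0.0857
```

```bash
python3 -c "
from h import *
plan([.5464,-.3235,.07],2.5,1)
"
```

```text
t 4.45 p [ 0.5469 -0.323   0.0682] yawnow 2.8105501365353653 tilt [-0.0009  0.0023 -1.    ] F [-0.5287  0.1958 -0.6372] w 0.08568256429015239
0 xyz cm [-0.06  0.05 -0.18] rot [-0.1  0.   0.3]
```

apply_moves --rows '[{"x": 0,"y": 0,"z": -0.1,"ax": 0,"ay": 0,"az": 0,"jaw": 1},{"x": 0,"y": 0,"z": 0,"ax": 0,"ay": 0,"az": 0,"jaw": 1},{"x": 0,"y": 0,"z": 0,"ax": 0,"ay": 0,"az": 0,"jaw": 1},{"x": 0,"y": 0,"z": 0,"ax": 0,"ay": 0,"az": 0,"jaw": 1},{"x": 0,"y": 0,"z": 0,"ax": 0,"ay": 0,"az": 0,"jaw": 1},{"x": 0,"y": 0,"z": 0,"ax": 0,"ay": 0,"az": 0,"jaw": 1}]'

```text
time: 5.2
position: [0.5471, -0.3235, 0.0706]
eef_rot: [1.0, 0.025, -0.0, -0.0]
ft_force: [-1.4, -0.3, 0.1]
width: 0.0214
```

```bash
python3 -c "
from h import *
plan([.5464,-.3235,.07],2.5,1)
"
```

```text
t 5.2 p [ 0.5471 -0.3235  0.0706] yawnow 2.824216820458159 tilt [-0.0004  0.0009 -1.    ] F [-1.3823 -0.2901  0.146 ] w 0.021362249696255057
0 xyz cm [-0.07 -0.    0.06] rot [-0.1  0.   0.3]
```

The handle is gripped at 21.4 mm. TCP home pose is (0.5471, -0.3235, 0.0706), yaw 2.8°. I lift.

apply_moves --rows '[{"x": 0,"y": 0,"z": -0.7,"ax": 0,"ay": 0,"az": 0,"jaw": 1},{"x": 0,"y": 0,"z": -1,"ax": 0,"ay": 0,"az": 0,"jaw": 1},{"x": 0,"y": 0,"z": -1.2,"ax": 0,"ay": 0,"az": 0,"jaw": 1},{"x": 0,"y": 0,"z": -1.2,"ax": 0,"ay": 0,"az": 0,"jaw": 1},{"x": 0,"y": 0,"z": -1.2,"ax": 0,"ay": 0,"az": 0,"jaw": 1},{"x": 0,"y": 0,"z": -1,"ax": 0,"ay": 0,"az": 0,"jaw": 1},{"x": 0,"y": 0,"z": -0.5,"ax": 0,"ay": 0,"az": 0,"jaw": 1},{"x": 0,"y": 0,"z": 0,"ax": 0,"ay": 0,"az": 0,"jaw": 1}]'

```text
time: 6.2
position: [0.5476, -0.3235, 0.1441]
eef_rot: [1.0, 0.025, 0.001, -0.0]
ft_force: [-0.5, 0.4, -2.6]
width: 0.0211
```

```bash
python3 -c "
from h import *
plan([.5487,.05-.02,.12],1.5,12)
im=r.camera('top')[:,:,::-1]; cv2.imwrite('pics/top2.png',cv2.resize(im[140:280,100:400],None,fx=2.6,fy=2.6,interpolation=2))
im=r.camera('side')[:,:,::-1]; cv2.imwrite('pics/side2.png',cv2.resize(im[100:310,180:380],None,fx=2.8,fy=2.8,interpolation=2))
"
```

```text
t 6.2 p [ 0.5476 -0.3235  0.1441] yawnow 2.826534023621377 tilt [ 0.0015  0.0001 -1.    ] F [-0.486   0.3795 -2.6462] w 0.02109038426025741
0 xyz cm [ 0.15 -2.94  0.2 ] rot [-0.  -0.   0.1]
1 xyz cm [ 0.15 -2.94  0.2 ] rot [-0.  -0.   0.1]
2 xyz cm [ 0.14 -2.94  0.2 ] rot [-0.  -0.   0.1]
3 xyz cm [ 0.14 -2.94  0.2 ] rot [-0.  -0.   0.1]
4 xyz cm [ 0.13 -2.94  0.2 ] rot [-0.  -0.   0.1]
5 xyz cm [ 0.13 -2.94  0.2 ] rot [-0.  -0.   0.1]
6 xyz cm [ 0.12 -2.94  0.2 ] rot [-0.  -0.   0.1]
7 xyz cm [ 0.11 -2.94  0.2 ] rot [-0.  -0.   0.1]
```

View pics/side2.png

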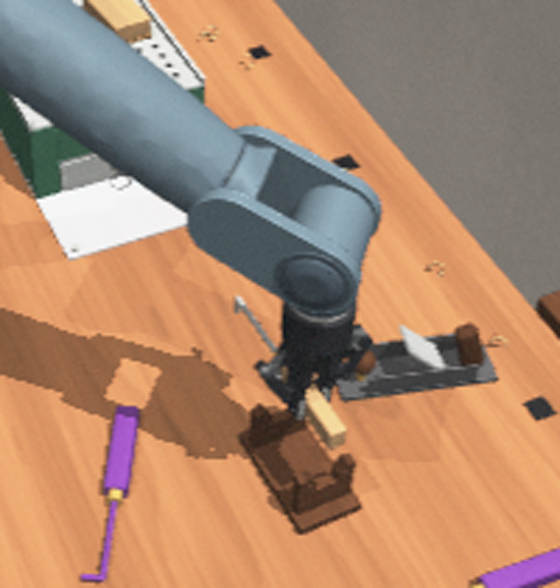

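View pics/top2.png

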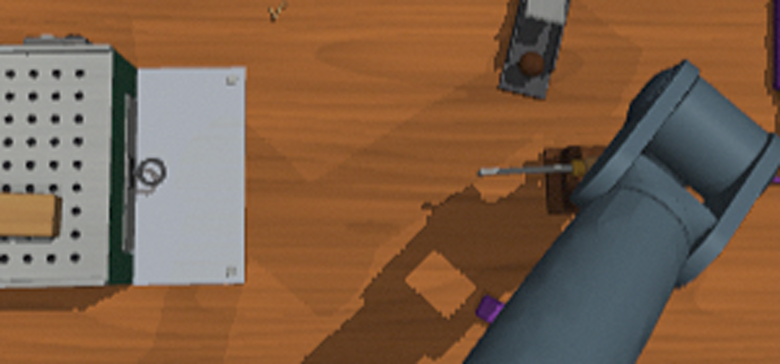

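```bash
python3 -c "
from h import *
print(tri((285,205.8),(265.4,207.9)), 'expect about', [.5476-.0083,-.3235+.17,.1441-.006+.0035])
plan([.551,.02,.13],1.5,12)
"
```

```text
(array([ 0.5426, -0.1564,  0.1301]), np.float64(0.002855137499174896)) expect about [0.5393, -0.1535, 0.1416]
t 6.3 p [ 0.5473 -0.3232  0.1433] yawnow 2.8271908889403425 tilt [ 0.0005  0.001  -1.    ] F [-0.6084 -0.107  -1.4176] w 0.021361712326157873
0 xyz cm [ 0.17 -2.86  0.11] rot [-0.  -0.   0.1]
1 xyz cm [ 0.17 -2.86  0.11] rot [-0.  -0.   0.1]
2 xyz cm [ 0.16 -2.86  0.11] rot [-0.  -0.   0.1]
3 xyz cm [ 0.16 -2.86  0.11] rot [-0.  -0.   0.1]
4 xyz cm [ 0.15 -2.86  0.11] rot [-0.  -0.   0.1]
5 xyz cm [ 0.14 -2.86  0.11] rot [-0.  -0.   0.1]
6 xyz cm [ 0.14 -2.86  0.11] rot [-0.  -0.   0.1]
7 xyz cm [ 0.13 -2.86  0.11] rot [-0.  -0.   0.1]
```

apply_moves --rows '[{"x": 0.1,"y": -1.8,"z": 0.1,"ax": 0,"ay": 0,"az": 0.2,"jaw": 1},{"x": 0.2,"y": -2.8,"z": 0.1,"ax": 0,"ay": 0,"az": 0.2,"jaw": 1},{"x": 0.2,"y": -3.2,"z": 0.1,"ax": 0,"ay": 0,"az": 0.2,"jaw": 1},{"x": 0.2,"y": -3.2,"z": 0.1,"ax": 0,"ay": 0,"az": 0.2,"jaw": 1},{"x": 0.2,"y": -3.2,"z": 0.1,"ax": 0,"ay": 0,"az": 0.2,"jaw": 1},{"x": 0.2,"y": -3.2,"z": 0.1,"ax": 0,"ay": 0,"az": 0.2,"jaw": 1},{"x": 0.1,"y": -3.2,"z": 0.1,"ax": 0,"ay": 0,"az": 0.1,"jaw": 1},{"x": 0.1,"y": -3.2,"z": 0.1,"ax": 0,"ay": 0,"az": 0,"jaw": 1}]'

```text
time: 7.3
position: [0.5476, -0.0702, 0.1309]
eef_rot: [1.0, 0.012, -0.004, -0.004]
ft_force: [0.8, -0.6, -1.6]
width: 0.0213
```

```bash
python3 -c "
from h import *
plan([.551,.02,.13],1.5,4)
"
```

```text
t 7.3 p [ 0.5476 -0.0702  0.1309] yawnow 1.3781920081713797 tilt [-0.0074  0.0078 -0.9999] F [ 0.8349 -0.5732 -1.6222] w 0.021315801878687677
0 xyz cm [ 0.14 -2.25  0.04] rot [-0.1  0.1 -0. ]
1 xyz cm [ 0.14 -2.25  0.04] rot [-0.1  0.1 -0. ]
2 xyz cm [ 0.14 -2.25  0.03] rot [-0.1  0.1 -0. ]
3 xyz cm [ 0.14 -2.25  0.03] rot [-0.1  0.1 -0. ]
```

apply_moves --rows '[{"x": 0.1,"y": -2.6,"z": 0,"ax": 0,"ay": 0,"az": 0,"jaw": 1},{"x": 0.1,"y": -2.2,"z": 0,"ax": 0,"ay": 0,"az": 0,"jaw": 1},{"x": 0.1,"y": -1.6,"z": 0,"ax": 0,"ay": 0,"az": 0,"jaw": 1},{"x": 0.1,"y": -0.8,"z": 0,"ax": 0,"ay": 0,"az": 0,"jaw": 1},{"x": 0,"y": 0,"z": 0,"ax": 0,"ay": 0,"az": 0,"jaw": 1},{"x": 0,"y": 0,"z": 0,"ax": 0,"ay": 0,"az": 0,"jaw": 1}]'

```text
time: 8.05
position: [0.5462, 0.0098, 0.1291]
eef_rot: [1.0, 0.014, -0.006, -0.005]
ft_force: [-0.8, 0.7, -1.3]
width: 0.0213
```

```bash
python3 -c "
from h import *
plan([.551,.02,.13],1.5,1)
im=r.camera('top')[:,:,::-1]; cv2.imwrite('pics/top3.png',cv2.resize(im[170:240,130:240],None,fx=7,fy=7,interpolation=2))
im=r.camera('side')[:,:,::-1]; cv2.imwrite('pics/side3.png',cv2.resize(im[120:200,190:290],None,fx=7,fy=7,interpolation=2))
"
```

```text
t 8.05 p [0.5462 0.0098 0.1291] yawnow 1.6448981446198827 tilt [-0.0126  0.0093 -0.9999] F [-0.7555  0.6688 -1.2627] w 0.021305636734924943
0 xyz cm [ 0.51 -1.01 -0.09] rot [-0.6  0.7  0.1]
```

View pics/side3.png

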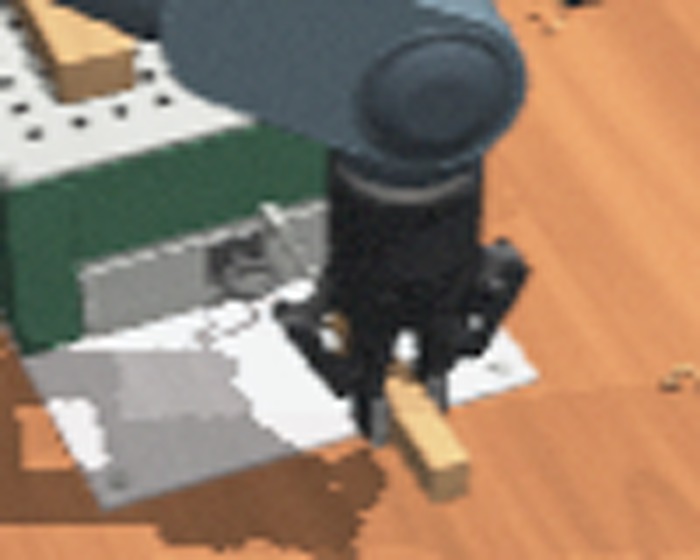

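View pics/top3.png

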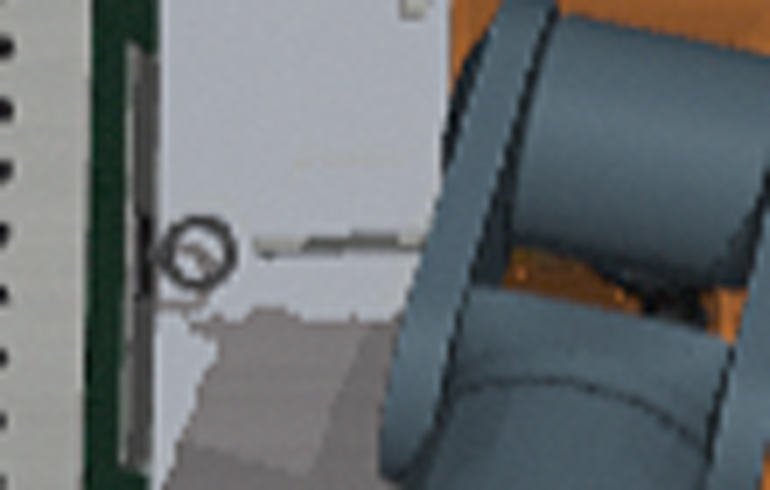

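```bash
python3 -c "
from h import *
f=lambda X,Y,x0,y0:(x0+(X+.5)/7-.5,y0+(Y+.5)/7-.5)
print('ring',onz('top',*f(199,254,130,170),.04), 'ring side',onz('side',*f(246,268,190,120),.04))
print('bend',tri(f(258,245,130,170),f(270,208,190,120)), onz('top',*f(258,245,130,170),.1266))
rod=[onz('top',*f(x,y,130,170),.1266) for x,y in((262,245),(415,240))];print(rod)
s=r.get_state();print(s['position'],proj('top',[.5417,.1798,.1266]),proj('side',[.5417,.1798,.1266]),proj('side',[.5417,.1798,.105]),f(270,208,190,120))
"
```

```text
ring [0.5464 0.2202 0.04  ] ring side [0.5488 0.2314 0.04  ]
bend (array([0.5432, 0.1786, 0.125 ]), np.float64(0.0024446625374258206)) [0.5419 0.1786 0.1266]
[array([0.5419, 0.177 , 0.1266]), array([0.5445, 0.1157, 0.1266])]
[0.5462 0.0096 0.1291] [166.0124 204.6442] [227.3056 148.8737] [227.4364 153.3171] (228.14285714285714, 149.28571428571428)
```

```bash
python3 -c "
from h import *
p=proj('side',[.5464,.2202,.04]);print(p,(p-[190,120])*7)
im=r.camera('side')[:,:,::-1]; cv2.imwrite('pics/side4.png',cv2.resize(im[140:175,205:245],None,fx=18,fy=16,interpolation=2))
plan([.551,.051,.11],1.5,4)
"
```

```text
[225.1839 159.7009] [246.2875 277.9061]
t 8.2 p [0.5462 0.0096 0.1291] yawnow 1.6195095812498679 tilt [-0.0125  0.0094 -0.9999] F [-0.1487  0.6786 -1.0966] w 0.021493777130042517
0 xyz cm [ 0.15 -1.03  0.49] rot [-0.1  0.2  0. ]
1 xyz cm [ 0.15 -1.03  0.48] rot [-0.1  0.2  0. ]
2 xyz cm [ 0.15 -1.03  0.48] rot [-0.1  0.2  0. ]
3 xyz cm [ 0.15 -1.03  0.48] rot [-0.1  0.2  0. ]
```

View pics/side4.png

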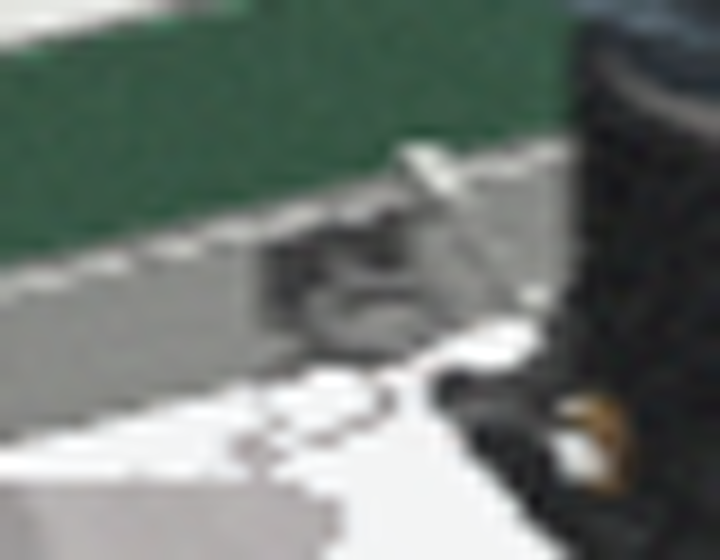

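The ring measures (0.5464, 0.2202), and the projection matches the side view. The hook is not drooping. I go above the ring.

apply_moves --rows '[{"x": 0.2,"y": -1,"z": 0.5,"ax": -0.6,"ay": 0.7,"az": 0,"jaw": 1},{"x": 0.2,"y": -1,"z": 0.8,"ax": 0,"ay": 0,"az": 0,"jaw": 1},{"x": 0.1,"y": -1,"z": 0.8,"ax": 0,"ay": 0,"az": 0,"jaw": 1},{"x": 0,"y": -0.8,"z": 0.8,"ax": 0,"ay": 0,"az": 0,"jaw": 1},{"x": 0,"y": 0,"z": 0.4,"ax": 0,"ay": 0,"az": 0,"jaw": 1},{"x": 0,"y": 0,"z": 0,"ax": 0,"ay": 0,"az": 0,"jaw": 1}]'

```text
time: 8.95
position: [0.5498, 0.0505, 0.0928]
eef_rot: [1.0, 0.014, -0.0, 0.001]
ft_force: [0.1, 1.0, -1.5]
width: 0.0211
```

```bash
python3 -c "
from h import *
plan([.5507,.05,.095],1.5,1)
im=r.camera('top')[:,:,::-1]; cv2.imwrite('pics/top5.png',cv2.resize(im[180:230,130:200],None,fx=10,fy=10,interpolation=2))
im=r.camera('side')[:,:,::-1]; cv2.imwrite('pics/side5.png',cv2.resize(im[140:175,205:245],None,fx=16,fy=16,interpolation=2))
"
```

```text
t 8.95 p [0.5498 0.0505 0.0928] yawnow 1.6126971068452816 tilt [-0.0009 -0.0011 -1.    ] F [ 0.0745  0.9865 -1.4592] w 0.02107923828793289
0 xyz cm [ 0.09  0.06 -0.22] rot [0.1 0.1 0.1]
```

View pics/side5.png

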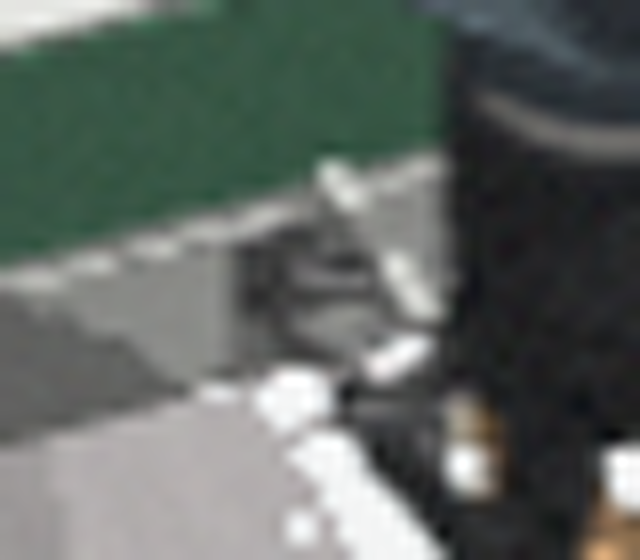

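View pics/top5.png

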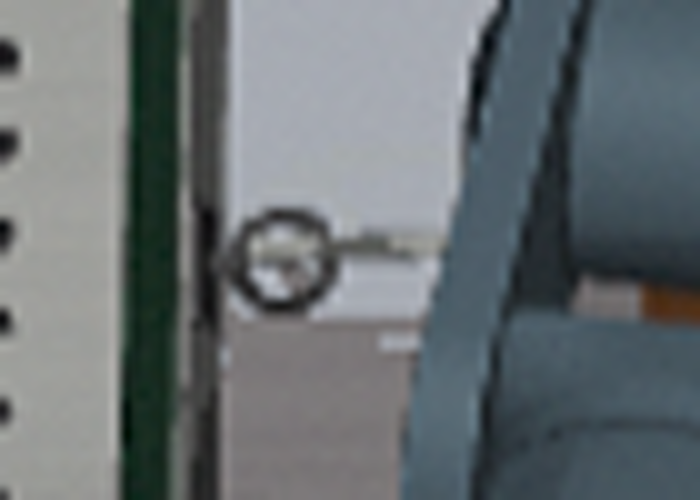

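```bash
python3 -c "
from h import *
f=lambda X,Y:(130+(X+.5)/10-.5,180+(Y+.5)/10-.5)
print('edge',onz('top',*f(250,248),.0897),'ring',onz('top',*f(286,258),.04))
"
```

```text
edge [0.5459 0.22   0.0897] ring [0.5479 0.2198 0.04  ]
```

The bend is at about (0.546, 0.219) and the ring centre at (0.547, 0.220), so they are aligned. I go down gently.

apply_moves --rows '[{"x": 0.1,"y": 0,"z": 0.6,"ax": 0,"ay": 0,"az": 0,"jaw": 1},{"x": 0,"y": 0,"z": 0.7,"ax": 0,"ay": 0,"az": 0,"jaw": 1},{"x": 0,"y": 0,"z": 0.7,"ax": 0,"ay": 0,"az": 0,"jaw": 1},{"x": 0,"y": 0,"z": 0.4,"ax": 0,"ay": 0,"az": 0,"jaw": 1}]'

```text
time: 9.55
position: [0.5518, 0.0496, 0.0686]
eef_rot: [1.0, 0.013, 0.001, 0.001]
ft_force: [-0.1, -0.4, -1.7]
width: 0.0214
```

```bash
python3 -c "
from h import *
plan([.5507,.05,.0566],1.5,1)
"
```

```text
t 9.55 p [0.5518 0.0496 0.0686] yawnow 1.530445412129391 tilt [ 0.0017 -0.0015 -1.    ] F [-0.0973 -0.3624 -1.6785] w 0.021353906506596
0 xyz cm [-0.11 -0.05  1.2 ] rot [ 0.1 -0.1  0. ]
```

apply_moves --rows '[{"x": -0.1,"y": 0,"z": 0.4,"ax": 0,"ay": 0,"az": 0,"jaw": 1},{"x": 0,"y": 0,"z": 0.4,"ax": 0,"ay": 0,"az": 0,"jaw": 1},{"x": 0,"y": 0,"z": 0.3,"ax": 0,"ay": 0,"az": 0,"jaw": 1},{"x": 0,"y": 0,"z": 0,"ax": 0,"ay": 0,"az": 0,"jaw": 1}]'

```text
time: 10.05
position: [0.5505, 0.0495, 0.0564]
eef_rot: [1.0, 0.013, 0.0, 0.001]
ft_force: [-0.6, 0.2, -1.2]
width: 0.021
```

```bash
python3 -c "
from h import *
plan([.5507,.05,.0566],1.5,1)
im=r.camera('top')[:,:,::-1]; cv2.imwrite('pics/top6.png',cv2.resize(im[180:230,130:200],None,fx=10,fy=10,interpolation=2))
im=r.camera('side')[:,:,::-1]; cv2.imwrite('pics/side6.png',cv2.resize(im[140:175,205:245],None,fx=16,fy=16,interpolation=2))
"
```

```text
t 10.05 p [0.5505 0.0495 0.0564] yawnow 1.524687494633167 tilt [ 0.0009 -0.0014 -1.    ] F [-0.6494  0.2317 -1.2101] w 0.021009196775034118
0 xyz cm [ 0.02 -0.05 -0.02] rot [ 0.1 -0.   0. ]
```

View pics/side6.png

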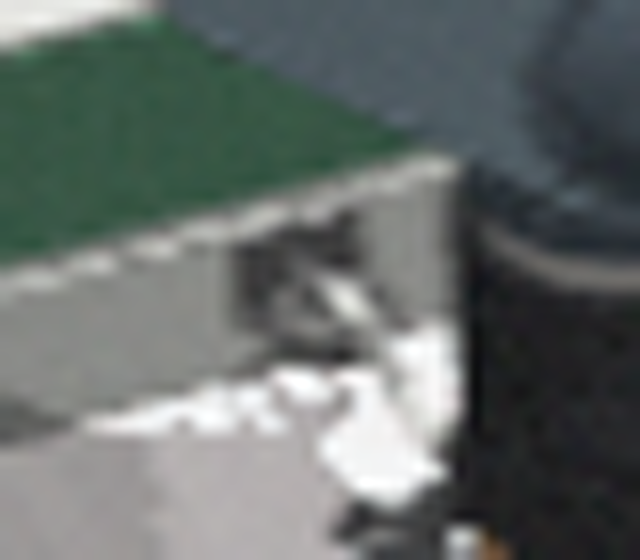

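View pics/top6.png

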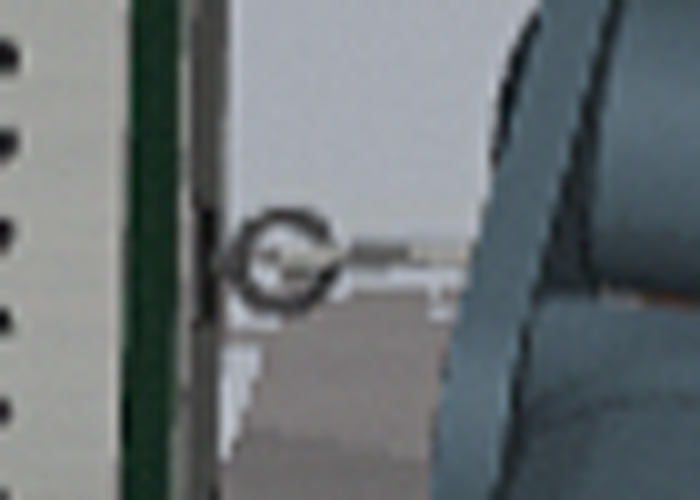

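The tip is down inside the ring opening. The ring is at (286,258) and the bend at about (270,257) in the top crop. I start a slow pull along tool +y, which is the sander's -x.

apply_moves --rows '[{"x": 0,"y": 0.3,"z": 0,"ax": 0,"ay": 0,"az": 0,"jaw": 1},{"x": 0,"y": 0.3,"z": 0,"ax": 0,"ay": 0,"az": 0,"jaw": 1},{"x": 0,"y": 0.2,"z": 0,"ax": 0,"ay": 0,"az": 0,"jaw": 1},{"x": 0,"y": 0.2,"z": 0,"ax": 0,"ay": 0,"az": 0,"jaw": 1},{"x": 0,"y": 0.2,"z": 0,"ax": 0,"ay": 0,"az": 0,"jaw": 1},{"x": 0,"y": 0.2,"z": 0,"ax": 0,"ay": 0,"az": 0,"jaw": 1}]'

```text
time: 10.9
position: [0.5508, 0.036, 0.0567]
eef_rot: [1.0, 0.013, 0.001, -0.001]
ft_force: [-0.5, 2.6, -1.8]
width: 0.0211
```

```bash
python3 -c "
from h import *
plan([.5507,.03,.0566],1.5,1)
"
```

```text
t 10.9 p [0.5508 0.036  0.0567] yawnow 1.5081439292395276 tilt [ 0.0012  0.0012 -1.    ] F [-0.5033  2.5855 -1.7769] w 0.021086961387613252
0 xyz cm [-0.03  0.6   0.01] rot [-0.1 -0.1  0. ]
```

apply_moves --rows '[{"x": 0,"y": 0.3,"z": 0,"ax": 0,"ay": 0,"az": 0,"jaw": 1},{"x": 0,"y": 0.3,"z": 0,"ax": 0,"ay": 0,"az": 0,"jaw": 1},{"x": 0,"y": 0.3,"z": 0,"ax": 0,"ay": 0,"az": 0,"jaw": 1},{"x": 0,"y": 0.3,"z": 0,"ax": 0,"ay": 0,"az": 0,"jaw": 1},{"x": 0,"y": 0.3,"z": 0,"ax": 0,"ay": 0,"az": 0,"jaw": 1},{"x": 0,"y": 0.3,"z": 0,"ax": 0,"ay": 0,"az": 0,"jaw": 1},{"x": 0,"y": 0.3,"z": 0,"ax": 0,"ay": 0,"az": 0,"jaw": 1},{"x": 0,"y": 0.3,"z": 0,"ax": 0,"ay": 0,"az": 0,"jaw": 1}]'

```text
time: 11.9
position: [0.5514, 0.0104, 0.0566]
eef_rot: [1.0, 0.013, 0.0, -0.001]
ft_force: [0.9, 3.8, -1.7]
width: 0.0207
```

```bash
python3 -c "
from h import *
plan([.5507,.03,.0566],1.5,1)
im=r.camera('top')[:,:,::-1]; cv2.imwrite('pics/top7.png',cv2.resize(im[180:230,130:200],None,fx=10,fy=10,interpolation=2))
"
```

```text
t 11.9 p [0.5514 0.0104 0.0566] yawnow 1.5013261836891645 tilt [ 0.0009  0.0014 -1.    ] F [ 0.8733  3.8046 -1.7445] w 0.020731453067217246
0 xyz cm [-0.02 -1.96  0.  ] rot [-0.1 -0.1  0. ]
```

View pics/top7.png

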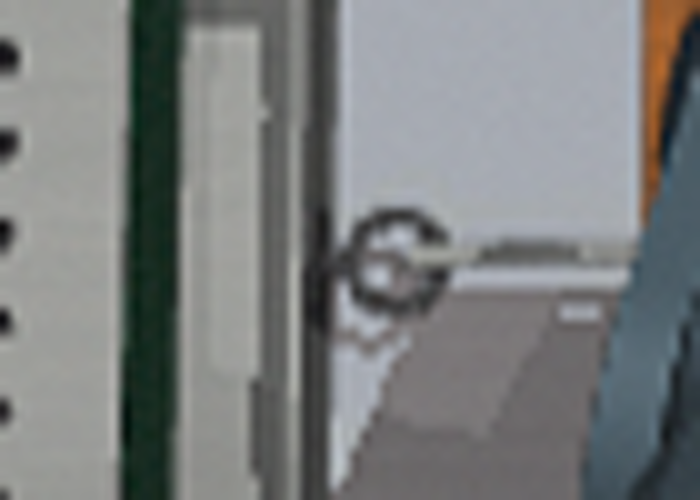

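The tray follows: the ring is now at (398,260), about 33 mm out, and the drag is about 3.5 N. I carry on.

apply_moves --rows '[{"x": 0,"y": 0.4,"z": 0,"ax": 0,"ay": 0,"az": 0,"jaw": 1},{"x": 0,"y": 0.4,"z": 0,"ax": 0,"ay": 0,"az": 0,"jaw": 1},{"x": 0,"y": 0.4,"z": 0,"ax": 0,"ay": 0,"az": 0,"jaw": 1},{"x": 0,"y": 0.4,"z": 0,"ax": 0,"ay": 0,"az": 0,"jaw": 1},{"x": 0,"y": 0.4,"z": 0,"ax": 0,"ay": 0,"az": 0,"jaw": 1},{"x": 0,"y": 0.4,"z": 0,"ax": 0,"ay": 0,"az": 0,"jaw": 1},{"x": 0,"y": 0.3,"z": 0,"ax": 0,"ay": 0,"az": 0,"jaw": 1},{"x": 0,"y": 0.2,"z": 0,"ax": 0,"ay": 0,"az": 0,"jaw": 1}]'

```text
time: 12.95
position: [0.5521, -0.021, 0.0566]
eef_rot: [1.0, 0.013, 0.0, -0.001]
ft_force: [-0.4, 3.1, -2.0]
width: 0.0214
```

```bash
python3 -c "
from h import *
plan([.5520,.00,.0566],1.5,1)
"
```

```text
t 12.95 p [ 0.5521 -0.021   0.0566] yawnow 1.4854215321754087 tilt [ 0.0006  0.0013 -1.    ] F [-0.3926  3.0925 -1.9759] w 0.02139271140337079
0 xyz cm [ 0.04 -2.1   0.  ] rot [-0.1 -0.  -0. ]
```

apply_moves --rows '[{"x": 0,"y": 0.2,"z": 0,"ax": 0,"ay": 0,"az": 0,"jaw": 1},{"x": 0,"y": 0.2,"z": 0,"ax": 0,"ay": 0,"az": 0,"jaw": 1},{"x": 0,"y": 0.2,"z": 0,"ax": 0,"ay": 0,"az": 0,"jaw": 1},{"x": 0,"y": 0.2,"z": 0,"ax": 0,"ay": 0,"az": 0,"jaw": 1},{"x": 0,"y": 0.2,"z": 0,"ax": 0,"ay": 0,"az": 0,"jaw": 1},{"x": 0,"y": 0.2,"z": 0,"ax": 0,"ay": 0,"az": 0,"jaw": 1},{"x": 0,"y": 0.2,"z": 0,"ax": 0,"ay": 0,"az": 0,"jaw": 1}]'

```text
time: 13.82
position: [0.5524, -0.0357, 0.0565]
eef_rot: [1.0, 0.013, 0.0, -0.001]
ft_force: [0.6, 3.4, -0.4]
width: 0.0217
```

apply_moves --rows '[{"x": 0,"y": 0.15,"z": 0,"ax": 0,"ay": 0,"az": 0,"jaw": 1},{"x": 0,"y": 0.15,"z": 0,"ax": 0,"ay": 0,"az": 0,"jaw": 1},{"x": 0,"y": 0.15,"z": 0,"ax": 0,"ay": 0,"az": 0,"jaw": 1}]'

```text
time: 14.2
position: [0.5525, -0.0406, 0.0565]
eef_rot: [1.0, 0.013, 0.0, -0.001]
ft_force: [0.2, 4.0, -0.8]
width: 0.0214
```

apply_moves --rows '[{"x": 0,"y": 0.15,"z": 0,"ax": 0,"ay": 0,"az": 0,"jaw": 1},{"x": 0,"y": 0.15,"z": 0,"ax": 0,"ay": 0,"az": 0,"jaw": 1},{"x": 0,"y": 0.15,"z": 0,"ax": 0,"ay": 0,"az": 0,"jaw": 1}]'

```text
time: 14.58
position: [0.5527, -0.0453, 0.0565]
eef_rot: [1.0, 0.013, 0.0, -0.001]
ft_force: [0.5, 3.0, -2.1]
width: 0.0212
```

apply_moves --rows '[{"x": 0,"y": 0.15,"z": 0,"ax": 0,"ay": 0,"az": 0,"jaw": 1},{"x": 0,"y": 0.15,"z": 0,"ax": 0,"ay": 0,"az": 0,"jaw": 1},{"x": 0,"y": 0.15,"z": 0,"ax": 0,"ay": 0,"az": 0,"jaw": 1}]'

```text
time: 14.95
position: [0.5527, -0.0501, 0.0564]
eef_rot: [1.0, 0.013, 0.0, -0.001]
ft_force: [-0.7, 3.9, -1.7]
width: 0.021
```

apply_moves --rows '[{"x": 0,"y": 0.15,"z": 0,"ax": 0,"ay": 0,"az": 0,"jaw": 1},{"x": 0,"y": 0.15,"z": 0,"ax": 0,"ay": 0,"az": 0,"jaw": 1},{"x": 0,"y": 0.15,"z": 0,"ax": 0,"ay": 0,"az": 0,"jaw": 1}]'

```text
time: 15.32
position: [0.5528, -0.0549, 0.0564]
eef_rot: [1.0, 0.013, 0.0, -0.001]
ft_force: [0.2, 4.0, -2.3]
width: 0.021
```

apply_moves --rows '[{"x": 0,"y": 0.15,"z": 0,"ax": 0,"ay": 0,"az": 0,"jaw": 1},{"x": 0,"y": 0.15,"z": 0,"ax": 0,"ay": 0,"az": 0,"jaw": 1},{"x": 0,"y": 0.15,"z": 0,"ax": 0,"ay": 0,"az": 0,"jaw": 1}]'

```text
time: 15.7
position: [0.553, -0.0598, 0.0564]
eef_rot: [1.0, 0.013, 0.0, -0.001]
ft_force: [-0.2, 2.3, -1.6]
width: 0.0213
```

apply_moves --rows '[{"x": 0,"y": 0.15,"z": 0,"ax": 0,"ay": 0,"az": 0,"jaw": 1},{"x": 0,"y": 0.15,"z": 0,"ax": 0,"ay": 0,"az": 0,"jaw": 1},{"x": 0,"y": 0.15,"z": 0,"ax": 0,"ay": 0,"az": 0,"jaw": 1}]'

```text
time: 16.08
position: [0.5531, -0.0646, 0.0564]
eef_rot: [1.0, 0.013, -0.0, -0.001]
ft_force: [0.6, 3.9, -1.7]
width: 0.0209
```

apply_moves --rows '[{"x": 0,"y": 0.15,"z": 0,"ax": 0,"ay": 0,"az": 0,"jaw": 1},{"x": 0,"y": 0.15,"z": 0,"ax": 0,"ay": 0,"az": 0,"jaw": 1},{"x": 0,"y": 0.15,"z": 0,"ax": 0,"ay": 0,"az": 0,"jaw": 1}]'

```text
time: 16.45
position: [0.5522, -0.0656, 0.0553]
eef_rot: [1.0, 0.011, -0.001, -0.005]
ft_force: [0.8, 10.4, -2.2]
width: 0.0209
```

apply_moves --rows '[{"x": 0,"y": 0.15,"z": 0,"ax": 0,"ay": 0,"az": 0,"jaw": 1},{"x": 0,"y": 0.15,"z": 0,"ax": 0,"ay": 0,"az": 0,"jaw": 1}]'

```text
time: 16.7
position: [0.5517, -0.0656, 0.0543]
eef_rot: [1.0, 0.01, -0.001, -0.008]
ft_force: [1.2, 9.4, -2.5]
width: 0.0211
```

The pull has jumped to 10 N at TCP y = -0.0656, so that is the stop. I check the drift before the firm pull.

```bash
python3 -c "
from h import *
plan([.5531,-.0656,.0564],1.5,1)
print(r.get_state()['moment'])
"
```

```text
t 16.7 p [ 0.5517 -0.0656  0.0543] yawnow 1.1348092549645497 tilt [-0.0027  0.0164 -0.9999] F [ 1.2125  9.421  -2.5254] w 0.021080316210865948
0 xyz cm [ 0.14 -0.   -0.21] rot [-0.9  0.1 -0.4]
[ 1.3331 -0.2197 -0.2526]
```

apply_moves --rows '[{"x": 0.05,"y": 0.18,"z": -0.1,"ax": -0.4,"ay": 0,"az": -0.2,"jaw": 1},{"x": 0.05,"y": 0.2,"z": -0.1,"ax": -0.4,"ay": 0,"az": -0.2,"jaw": 1}]'

```text
time: 16.95
position: [0.5522, -0.0657, 0.0551]
eef_rot: [1.0, 0.011, -0.002, -0.005]
ft_force: [1.7, 11.4, -2.8]
width: 0.021
```

apply_moves --rows '[{"x": 0.03,"y": 0.2,"z": -0.1,"ax": -0.4,"ay": 0,"az": -0.1,"jaw": 1},{"x": 0.03,"y": 0.2,"z": -0.1,"ax": -0.4,"ay": 0,"az": -0.1,"jaw": 1}]'

```text
time: 17.2
position: [0.5522, -0.0655, 0.056]
eef_rot: [1.0, 0.011, -0.002, -0.003]
ft_force: [1.5, 12.5, -2.7]
width: 0.0211
```

```bash
python3 -c "
from h import *
plan([.5531,-.0656,.0564],1.5,1)
"
```

```text
t 17.2 p [ 0.5522 -0.0655  0.056 ] yawnow 1.317800238868985 tilt [-0.0043  0.005  -1.    ] F [ 1.5482 12.5066 -2.676 ] w 0.021084184199053835
0 xyz cm [ 0.09  0.01 -0.04] rot [-0.3  0.2 -0.2]
```

apply_moves --rows '[{"x": 0.03,"y": 0.23,"z": -0.06,"ax": -0.3,"ay": 0,"az": -0.1,"jaw": 1},{"x": 0.03,"y": 0.23,"z": -0.06,"ax": -0.3,"ay": 0,"az": -0.1,"jaw": 1},{"x": 0.03,"y": 0.23,"z": -0.06,"ax": -0.3,"ay": 0,"az": -0.1,"jaw": 1}]'

```text
time: 17.58
position: [0.5522, -0.0656, 0.0561]
eef_rot: [1.0, 0.011, -0.003, -0.002]
ft_force: [1.3, 13.0, -1.9]
width: 0.0212
```

apply_moves --rows '[{"x": 0.03,"y": 0.24,"z": -0.06,"ax": -0.3,"ay": 0,"az": -0.1,"jaw": 1},{"x": 0.03,"y": 0.24,"z": -0.06,"ax": -0.3,"ay": 0,"az": -0.1,"jaw": 1},{"x": 0.03,"y": 0.24,"z": -0.06,"ax": -0.3,"ay": 0,"az": -0.1,"jaw": 1}]'

```text
time: 17.95
position: [0.5521, -0.0656, 0.0562]
eef_rot: [1.0, 0.011, -0.004, -0.001]
ft_force: [2.0, 13.7, -2.2]
width: 0.0212
```

apply_moves --rows '[{"x": 0.03,"y": 0.24,"z": -0.06,"ax": -0.3,"ay": 0,"az": -0.1,"jaw": 1},{"x": 0.03,"y": 0.24,"z": -0.06,"ax": -0.3,"ay": 0,"az": -0.1,"jaw": 1},{"x": 0.03,"y": 0.24,"z": -0.06,"ax": -0.3,"ay": 0,"az": -0.1,"jaw": 1}]'

```text
time: 18.32
position: [0.5521, -0.0656, 0.0563]
eef_rot: [1.0, 0.011, -0.005, -0.001]
ft_force: [1.7, 13.5, -1.4]
width: 0.0212
```

```bash
python3 -c "
from h import *
plan([.5531,-.0656,.0564],1.5,1)
im=r.camera('top')[:,:,::-1]; cv2.imwrite('pics/top8.png',cv2.resize(im[180:230,130:230],None,fx=7,fy=7,interpolation=2))
"
```

```text
t 18.325 p [ 0.5521 -0.0656  0.0563] yawnow 1.2568486934338978 tilt [-0.0092  0.0018 -1.    ] F [ 1.6853 13.5463 -1.4475] w 0.02118379876052401
0 xyz cm [ 0.1   0.01 -0.01] rot [-0.1  0.5 -0.2]
```

View pics/top8.png

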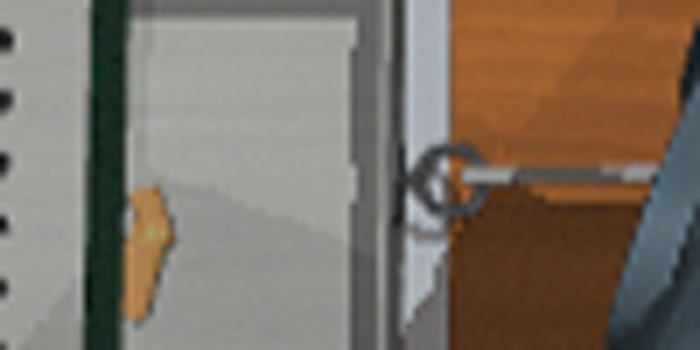

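The tray is out with the ring at (450,182) and the pull is steady at 13.5 N. I hold a touch firmer for a moment, then release.

apply_moves --rows '[{"x": 0.03,"y": 0.26,"z": -0.06,"ax": -0.3,"ay": 0.1,"az": -0.1,"jaw": 1},{"x": 0.03,"y": 0.27,"z": -0.06,"ax": -0.3,"ay": 0.1,"az": -0.1,"jaw": 1},{"x": 0.03,"y": 0.27,"z": -0.06,"ax": -0.3,"ay": 0.1,"az": -0.1,"jaw": 1},{"x": 0.03,"y": 0.27,"z": -0.06,"ax": -0.3,"ay": 0.1,"az": -0.1,"jaw": 1},{"x": 0.03,"y": 0.27,"z": -0.06,"ax": -0.3,"ay": 0.1,"az": -0.1,"jaw": 1}]'

```text
time: 19.0
position: [0.5517, -0.0656, 0.0561]
eef_rot: [1.0, 0.01, -0.002, -0.002]
ft_force: [1.9, 14.6, -2.8]
width: 0.0211
```

apply_moves --rows '[{"x": 0,"y": 0.1,"z": 0,"ax": -0.1,"ay": 0.1,"az": 0,"jaw": 1},{"x": 0,"y": 0,"z": 0,"ax": 0,"ay": 0.1,"az": 0,"jaw": 1},{"x": 0,"y": -0.2,"z": 0,"ax": 0,"ay": 0,"az": 0,"jaw": 1},{"x": 0,"y": -0.2,"z": 0,"ax": 0,"ay": 0,"az": 0,"jaw": 1},{"x": 0,"y": -0.1,"z": 0,"ax": 0,"ay": 0,"az": 0,"jaw": 1}]'

```text
time: 19.62
position: [0.5525, -0.0617, 0.0566]
eef_rot: [1.0, 0.01, 0.001, -0.0]
ft_force: [-0.7, -0.1, -1.5]
width: 0.0212
```

```bash
python3 -c "
from h import *
plan([.5531,-.0586,.0564],1.5,1)
"
```

```text
t 19.625 p [ 0.5525 -0.0617  0.0566] yawnow 1.150596642905859 tilt [ 0.0019  0.0008 -1.    ] F [-0.6541 -0.0704 -1.4693] w 0.021239617520506446
0 xyz cm [ 0.06 -0.31  0.02] rot [-0.  -0.1 -0.3]
```

apply_moves --rows '[{"x": 0,"y": -0.2,"z": 0,"ax": 0,"ay": 0,"az": 0,"jaw": 1},{"x": 0,"y": -0.1,"z": 0,"ax": 0,"ay": 0,"az": 0,"jaw": 1},{"x": 0,"y": 0,"z": -0.1,"ax": 0,"ay": 0,"az": 0,"jaw": 1},{"x": 0,"y": 0,"z": -0.4,"ax": 0,"ay": 0,"az": 0,"jaw": 1},{"x": 0,"y": 0,"z": -0.6,"ax": 0,"ay": 0,"az": 0,"jaw": 1},{"x": 0,"y": 0,"z": -0.6,"ax": 0,"ay": 0,"az": 0,"jaw": 1}]'

```text
time: 20.38
position: [0.5523, -0.0588, 0.0745]
eef_rot: [1.0, 0.01, 0.001, -0.0]
ft_force: [0.1, 0.5, -1.5]
width: 0.0209
```

```bash
python3 -c "
from h import *
plan([.5531,-.0586,.12],1.5,1)
"
```

```text
t 20.375 p [ 0.5523 -0.0588  0.0745] yawnow 1.1515716921969652 tilt [ 0.0016  0.0003 -1.    ] F [ 0.1219  0.4757 -1.4668] w 0.02089012003302557
0 xyz cm [ 0.09 -0.02 -4.55] rot [-0.  -0.1 -0.3]
```

No contact. I keep lifting.

apply_moves --rows '[{"x": 0,"y": 0,"z": -0.8,"ax": 0,"ay": 0,"az": 0,"jaw": 1},{"x": 0,"y": 0,"z": -1.2,"ax": 0,"ay": 0,"az": 0,"jaw": 1},{"x": 0,"y": 0,"z": -1.5,"ax": 0,"ay": 0,"az": 0,"jaw": 1},{"x": 0,"y": 0,"z": -1.5,"ax": 0,"ay": 0,"az": 0,"jaw": 1},{"x": 0,"y": 0.5,"z": -1.2,"ax": 0,"ay": 0,"az": 0,"jaw": 1},{"x": 0,"y": 0.5,"z": -0.5,"ax": 0,"ay": 0,"az": 0,"jaw": 1}]'

```text
time: 21.12
position: [0.5532, -0.0694, 0.148]
eef_rot: [1.0, 0.01, 0.002, 0.0]
ft_force: [-0.2, 0.7, -1.1]
width: 0.0211
```

```bash
python3 -c "
from h import *
plan([.5471,-.3235,.144],2.82,9)
im=r.camera('top')[:,:,::-1]; cv2.imwrite('pics/top9.png',cv2.resize(im[150:250,130:330],None,fx=4,fy=4,interpolation=2))
"
```

```text
t 21.125 p [ 0.5532 -0.0694  0.148 ] yawnow 1.1830020579375657 tilt [ 0.0048 -0.0008 -1.    ] F [-0.2047  0.6531 -1.0871] w 0.02106094356178109
0 xyz cm [-0.13  2.82  0.05] rot [ 0.  -0.  -0.2]
1 xyz cm [-0.14  2.82  0.05] rot [ 0.  -0.  -0.2]
2 xyz cm [-0.14  2.82  0.05] rot [ 0.  -0.  -0.2]
3 xyz cm [-0.15  2.82  0.05] rot [ 0.  -0.  -0.2]
4 xyz cm [-0.16  2.82  0.05] rot [ 0.  -0.  -0.2]
5 xyz cm [-0.17  2.82  0.05] rot [ 0.  -0.  -0.2]
6 xyz cm [-0.18  2.82  0.05] rot [ 0.  -0.  -0.2]
7 xyz cm [-0.19  2.82  0.05] rot [ 0.  -0.  -0.2]
```

View pics/top9.png

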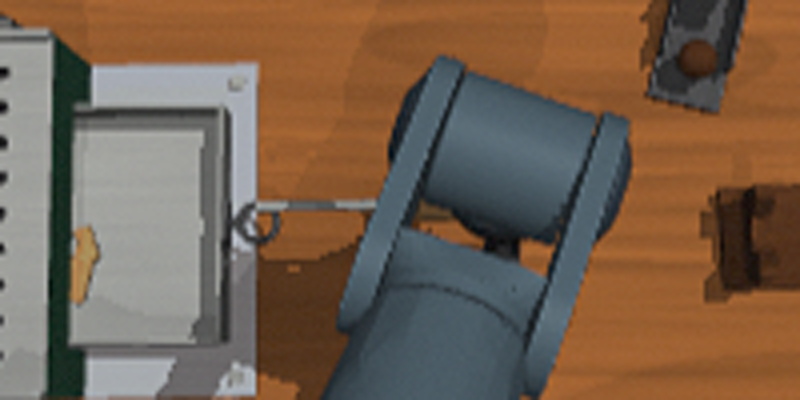

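The hook is free above the ring, with the rod end at (260,205), and the tray has stayed out. I return to the rest.

apply_moves --rows '[{"x": -0.1,"y": 1.8,"z": 0,"ax": 0,"ay": 0,"az": -0.2,"jaw": 1},{"x": -0.1,"y": 2.8,"z": 0,"ax": 0,"ay": 0,"az": -0.2,"jaw": 1},{"x": -0.2,"y": 3.2,"z": 0,"ax": 0,"ay": 0,"az": -0.2,"jaw": 1},{"x": -0.2,"y": 3.2,"z": 0,"ax": 0,"ay": 0,"az": -0.2,"jaw": 1},{"x": -0.2,"y": 3.2,"z": 0,"ax": 0,"ay": 0,"az": -0.2,"jaw": 1},{"x": -0.2,"y": 3,"z": 0,"ax": 0,"ay": 0,"az": -0.2,"jaw": 1},{"x": -0.2,"y": 2.4,"z": 0,"ax": 0,"ay": 0,"az": -0.2,"jaw": 1},{"x": -0.1,"y": 1.6,"z": 0,"ax": 0,"ay": 0,"az": -0.2,"jaw": 1}]'

```text
time: 22.18
position: [0.5425, -0.2951, 0.1429]
eef_rot: [1.0, 0.024, -0.002, -0.001]
ft_force: [0.3, 0.3, -0.9]
width: 0.021
```

```bash
python3 -c "
from h import *
plan([.5471,-.3235,.144],2.82,3)
"
```

```text
t 22.175 p [ 0.5425 -0.2951  0.1429] yawnow 2.7461745650158513 tilt [-0.0031  0.0019 -1.    ] F [ 0.2798  0.2981 -0.9159] w 0.021042993949419667
0 xyz cm [ 0.11  0.95 -0.04] rot [-0.   0.1 -0. ]
1 xyz cm [ 0.11  0.95 -0.04] rot [-0.   0.1 -0. ]
2 xyz cm [ 0.11  0.95 -0.04] rot [-0.   0.1 -0. ]
```

apply_moves --rows '[{"x": 0.2,"y": 1,"z": 0,"ax": 0,"ay": 0.1,"az": 0,"jaw": 1},{"x": 0.2,"y": 0.9,"z": 0,"ax": 0,"ay": 0.1,"az": 0,"jaw": 1},{"x": 0.1,"y": 0.5,"z": 0,"ax": 0,"ay": 0,"az": 0,"jaw": 1},{"x": 0,"y": 0,"z": 0,"ax": 0,"ay": 0,"az": 0,"jaw": 1}]'

```text
time: 22.68
position: [0.5486, -0.3204, 0.1418]
eef_rot: [1.0, 0.024, -0.0, -0.002]
ft_force: [0.5, -0.3, -1.9]
width: 0.0213
```

```bash
python3 -c "
from h import *
plan([.5471,-.3235,.110],2.82,2)
im=r.camera('side')[:,:,::-1]; cv2.imwrite('pics/side10.png',cv2.resize(im[180:310,220:340],None,fx=4.6,fy=4.6,interpolation=2))
im=r.camera('top')[:,:,::-1]; cv2.imwrite('pics/top10.png',cv2.resize(im[150:260,240:400],None,fx=4,fy=4,interpolation=2))
"
```

```text
t 22.675 p [ 0.5486 -0.3204  0.1418] yawnow 2.7261294268381007 tilt [-0.0006  0.0036 -1.    ] F [ 0.4613 -0.2553 -1.8979] w 0.021265669894998084
0 xyz cm [-0.08  0.16  1.59] rot [-0.1  0.  -0. ]
1 xyz cm [-0.08  0.16  1.59] rot [-0.1  0.  -0. ]
```

View pics/side10.png

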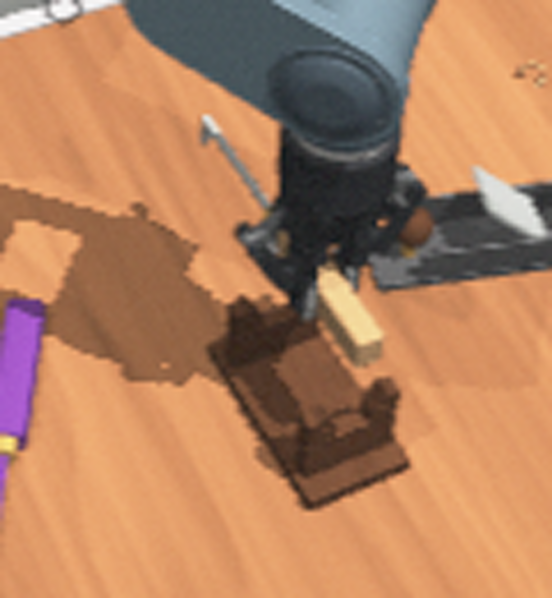

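View pics/top10.png

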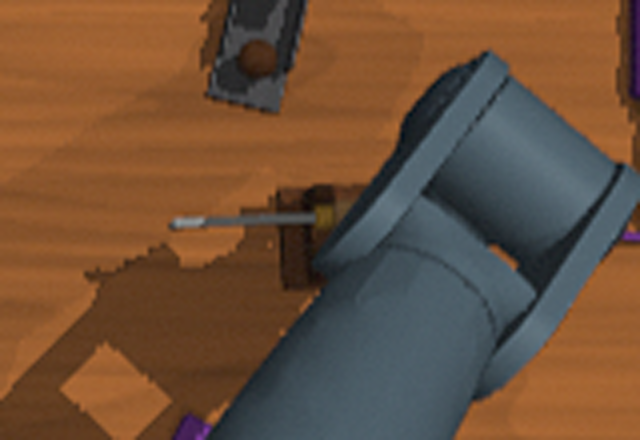

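apply_moves --rows '[{"x": -0.1,"y": 0.2,"z": 0.9,"ax": -0.2,"ay": 0,"az": 0,"jaw": 1},{"x": 0,"y": 0.1,"z": 1.2,"ax": 0,"ay": 0,"az": 0,"jaw": 1},{"x": 0,"y": 0,"z": 1.2,"ax": 0,"ay": 0,"az": 0,"jaw": 1},{"x": 0,"y": 0,"z": 0.6,"ax": 0,"ay": 0,"az": 0,"jaw": 1},{"x": 0,"y": 0,"z": 0,"ax": 0,"ay": 0,"az": 0,"jaw": 1}]'

```text
time: 23.4
position: [0.5469, -0.3216, 0.0986]
eef_rot: [1.0, 0.025, -0.001, -0.001]
ft_force: [0.3, -0.2, -1.2]
width: 0.0213
```

```bash
python3 -c "
from h import *
plan([.5471,-.3235,.0706],2.82,2)
"
```

```text
t 23.4 p [ 0.5469 -0.3216  0.0986] yawnow 2.8079668241760496 tilt [-0.0026  0.0019 -1.    ] F [ 0.2595 -0.2324 -1.239 ] w 0.021347698788038678
0 xyz cm [0.01 0.1  1.4 ] rot [-0.1  0.1 -0. ]
1 xyz cm [0.01 0.1  1.4 ] rot [-0.1  0.1 -0. ]
```

apply_moves --rows '[{"x": 0,"y": 0.2,"z": 0.7,"ax": -0.1,"ay": 0.1,"az": 0,"jaw": 1},{"x": 0,"y": 0.1,"z": 0.7,"ax": 0,"ay": 0,"az": 0,"jaw": 1},{"x": 0,"y": 0,"z": 0.6,"ax": 0,"ay": 0,"az": 0,"jaw": 1},{"x": 0,"y": 0,"z": 0.2,"ax": 0,"ay": 0,"az": 0,"jaw": 1}]'

```text
time: 23.9
position: [0.5472, -0.3254, 0.076]
eef_rot: [1.0, 0.024, -0.0, 0.0]
ft_force: [-0.6, 0.6, -1.1]
width: 0.021
```

```bash
python3 -c "
from h import *
plan([.5471,-.3235,.0706],2.82,1)
im=r.camera('top')[:,:,::-1]; cv2.imwrite('pics/t11.png',im)
a=cv2.imread('pics/top0.png')[195:225,270:330]
cv2.imwrite('pics/top11.png',cv2.resize(np.vstack([a,im[195:225,270:330]]),None,fx=10,fy=10,interpolation=2))
"
```

```text
t 23.9 p [ 0.5472 -0.3254  0.076 ] yawnow 2.805216596538827 tilt [-0.0002 -0.0009 -1.    ] F [-0.5892  0.6404 -1.1353] w 0.021021387174494765
0 xyz cm [ 0.   -0.19  0.54] rot [ 0.1  0.  -0. ]
```

View pics/top11.png

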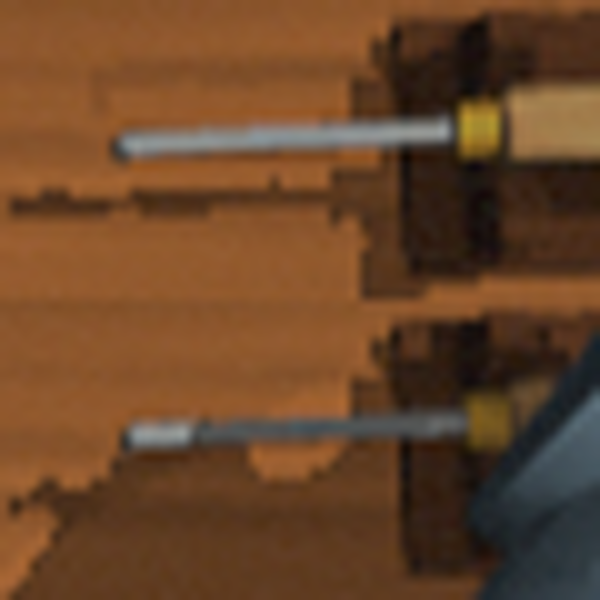

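Against the start picture (top half), the ferrule is now about 1 px (3 mm) too far toward -y. I shift by that and lower it onto the notch floors.

apply_moves --rows '[{"x": 0,"y": -0.2,"z": 0,"ax": 0,"ay": 0,"az": 0,"jaw": 1},{"x": 0,"y": -0.1,"z": 0.15,"ax": 0,"ay": 0,"az": 0,"jaw": 1},{"x": 0,"y": 0,"z": 0.2,"ax": 0,"ay": 0,"az": 0,"jaw": 1},{"x": 0,"y": 0,"z": 0.1,"ax": 0,"ay": 0,"az": 0,"jaw": 1}]'

```text
time: 24.45
position: [0.5471, -0.3223, 0.0717]
eef_rot: [1.0, 0.025, -0.0, 0.001]
ft_force: [-1.4, -0.8, -1.7]
width: 0.0212
```

```bash
python3 -c "
from h import *
plan([.5471,-.3230,.0706],2.82,1)
"
```

```text
t 24.45 p [ 0.5471 -0.3223  0.0717] yawnow 2.82622290617919 tilt [-0.0002 -0.0015 -1.    ] F [-1.3591 -0.796  -1.664 ] w 0.021224892021916988
0 xyz cm [-0.    0.07  0.11] rot [0.1 0.  0. ]
```

apply_moves --rows '[{"x": 0,"y": 0,"z": 0.08,"ax": 0,"ay": 0,"az": 0,"jaw": 1},{"x": 0,"y": 0,"z": 0.05,"ax": 0,"ay": 0,"az": 0,"jaw": 1},{"x": 0,"y": 0,"z": 0,"ax": 0,"ay": 0,"az": 0,"jaw": 1}]'

```text
time: 24.82
position: [0.5471, -0.3224, 0.0707]
eef_rot: [1.0, 0.025, -0.0, 0.001]
ft_force: [-2.1, 0.2, -0.0]
width: 0.0216
```

```bash
python3 -c "
from h import *
plan([.5471,-.3230,.0706],2.82,1)
im=r.camera('top')[:,:,::-1]; b=r.camera('side')[:,:,::-1]
a=cv2.imread('pics/top0.png')[195:225,270:330]
cv2.imwrite('pics/top12.png',cv2.resize(np.vstack([a,im[195:225,270:330]]),None,fx=10,fy=10,interpolation=2))
a=cv2.imread('pics/side0.png')[210:300,250:320]
cv2.imwrite('pics/side12.png',cv2.resize(np.hstack([a,b[210:300,250:320]]),None,fx=5,fy=5,interpolation=2))
"
```

```text
t 24.825 p [ 0.5471 -0.3224  0.0707] yawnow 2.8223246828908035 tilt [-0.0003 -0.0013 -1.    ] F [-2.1308  0.1786 -0.0056] w 0.021555701319719556
0 xyz cm [-0.    0.06  0.01] rot [0.1 0.  0. ]
```

View pics/top12.png

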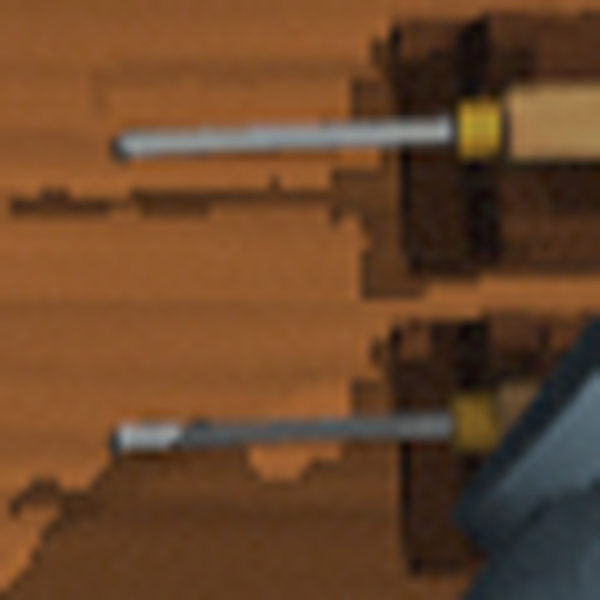

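View pics/side12.png

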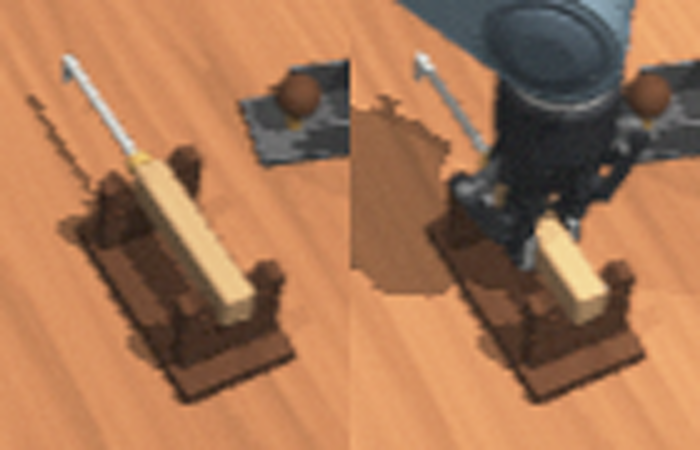

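The hook is seated: the vertical load has gone to about 0, and rod and ferrule lie as at the start. I open and back up.

apply_moves --rows '[{"x": 0,"y": 0,"z": 0,"ax": 0,"ay": 0,"az": 0,"jaw": 0.3},{"x": 0,"y": 0,"z": 0,"ax": 0,"ay": 0,"az": 0,"jaw": -0.3},{"x": 0,"y": 0,"z": 0,"ax": 0,"ay": 0,"az": 0,"jaw": -1},{"x": 0,"y": 0,"z": 0,"ax": 0,"ay": 0,"az": 0,"jaw": -1},{"x": 0,"y": 0,"z": 0,"ax": 0,"ay": 0,"az": 0,"jaw": -1},{"x": 0,"y": 0,"z": 0,"ax": 0,"ay": 0,"az": 0,"jaw": -1}]'

```text
time: 25.68
position: [0.5485, -0.3229, 0.0715]
eef_rot: [1.0, 0.025, 0.002, 0.002]
ft_force: [0.6, -0.5, 0.4]
width: 0.0856
```

apply_moves --rows '[{"x": 0,"y": 0,"z": -0.6,"ax": 0,"ay": 0,"az": 0,"jaw": -1},{"x": 0,"y": 0,"z": -1,"ax": 0,"ay": 0,"az": 0,"jaw": -1},{"x": 0,"y": 0,"z": -1.5,"ax": 0,"ay": 0,"az": 0,"jaw": -1},{"x": 0,"y": 0,"z": -2,"ax": 0,"ay": 0,"az": 0,"jaw": -1},{"x": 0,"y": 0,"z": -2.5,"ax": 0,"ay": 0,"az": 0,"jaw": -1},{"x": 0,"y": 0,"z": -2.5,"ax": 0,"ay": 0,"az": 0,"jaw": -1},{"x": 0,"y": 0,"z": -2.5,"ax": 0,"ay": 0,"az": 0,"jaw": -1},{"x": 0,"y": 0,"z": -1,"ax": 0,"ay": 0,"az": 0,"jaw": -1}]'

```text
time: 26.68
position: [0.5488, -0.3231, 0.2201]
eef_rot: [1.0, 0.025, 0.004, 0.004]
ft_force: [0.2, -0.2, 0.5]
width: 0.0853
```

apply_moves --rows '[{"x": -2,"y": 0,"z": -1,"ax": 0,"ay": 0,"az": 0,"jaw": -1},{"x": -3,"y": 0,"z": -1,"ax": 0,"ay": 0,"az": 0,"jaw": -1},{"x": -3,"y": 0,"z": -1,"ax": 0,"ay": 0,"az": 0,"jaw": -1},{"x": -3,"y": 0,"z": -1,"ax": 0,"ay": 0,"az": 0,"jaw": -1},{"x": -2,"y": 0,"z": 0,"ax": 0,"ay": 0,"az": 0,"jaw": -1},{"x": 0,"y": 0,"z": 0,"ax": 0,"ay": 0,"az": 0,"jaw": -1}]'

```text
time: 27.42
position: [0.4148, -0.3287, 0.2628]
eef_rot: [1.0, 0.025, 0.005, 0.005]
ft_force: [0.2, -0.2, -0.3]
width: 0.0856
```

```bash
python3 -c "
from h import *
s=r.get_state();print(s['time'],s['position'],s['ft_force'])
im=r.camera('top')[:,:,::-1]; b=r.camera('side')[:,:,::-1]
cv2.imwrite('pics/top13.png',im)
cv2.imwrite('pics/side13.png',b)
a=cv2.imread('pics/top0.png')[195:225,270:365]
cv2.imwrite('pics/top14.png',cv2.resize(np.vstack([a,im[195:225,270:365]]),None,fx=8,fy=8,interpolation=2))
"
```

```text
27.425 [ 0.4148 -0.3287  0.2628] [ 0.2386 -0.2178 -0.2683]
```

View pics/top13.png

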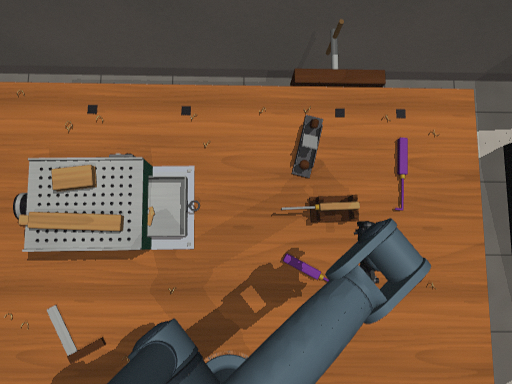

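View pics/side13.png

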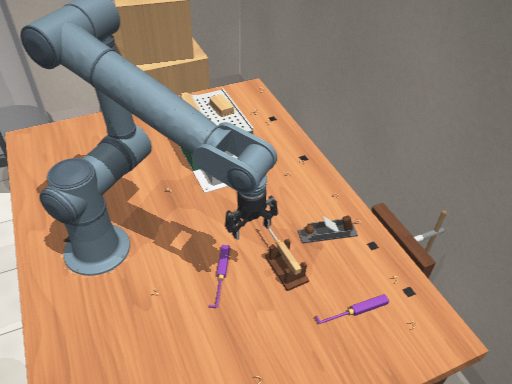

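View pics/top14.png

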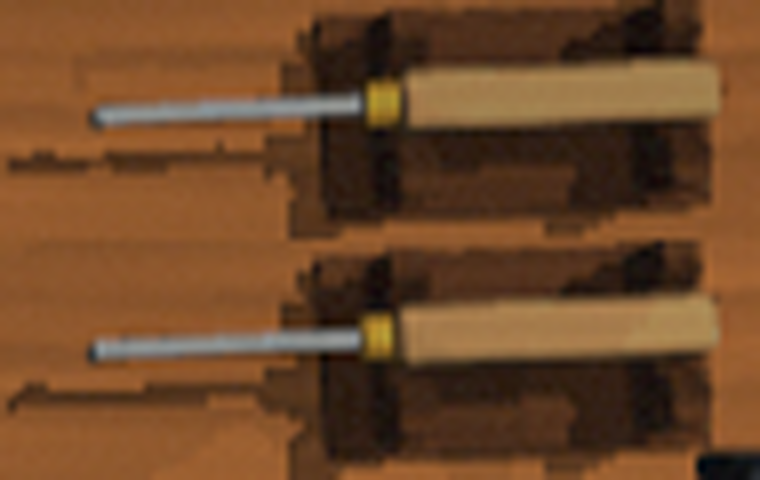

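```bash
python3 -c "
from h import *
im=cv2.imread('pics/top13.png');cv2.imwrite('pics/top15.png',cv2.resize(im[180:230,130:230],None,fx=7,fy=7,interpolation=2))
"
```

```text
(no output)
```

View pics/top15.png

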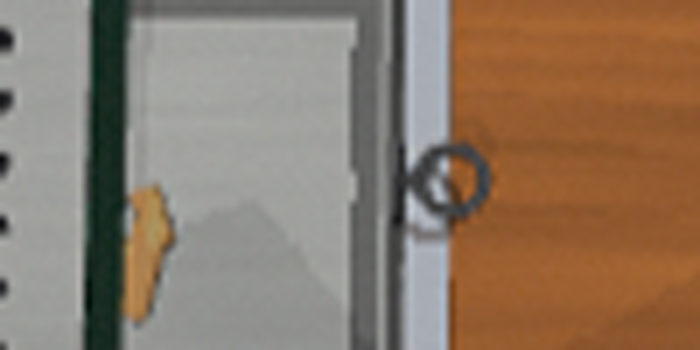

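The ring is at (450,182), the same pixel as under load at the stop, so the tray has not moved back. I hand in.

```bash
python3 -c "
from station import r
print(r.job_done())"
```

```text
the job is handed in; nothing more can be done
None
```

I drew the tray out to its hidden stop with the wooden-handled hook, then unhooked and laid the hook back in its rest. The job was handed in at about 27.5 s of the 72 s allowed.

- **Pull:** Drag was about 3–4 N until the pull rose sharply about 110 mm out, which was the stop. I held 11–15 N there for about 2 s. The highest reading was 14.6 N, against the 25 N the ring can take.
- **Tray:** After release the ring showed at the same pixel as under load, so the tray has not moved back.
- **Hook:** It lies in its rest within about 1–2 mm of where it was at the start. It slipped about 1 mm in the grip during the pull, and I shifted it to allow for that before setting it down.
- **Surroundings:** In the last pictures the plane and the purple look-alikes, as far as the arm leaves them in view, are where they were. So are the sanding block and the workpiece. The gripper is open and clear of everything.

**Check that disagreed:** my first side-view readings of the ring, taken on the dark patch around it, were 4 and 11 mm off the top view. On a closer look the ring itself matched the top view, so I used that. No other check failed.

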